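# Pry open the desk case and lay the pen tube in its cradle

## Robot

A 6-joint arm with a two-finger parallel gripper is mounted at the origin on the work surface. World frame = base frame: x ahead of the robot, y to its left, z up, the work surface at z = 0. Lengths are in m, angles in rad, forces in N, time in s.
With the tool pointing down it reaches from about 0.4 to 0.825 m from the base axis. Payload 7 kg.
Tool frame: the origin (TCP) lies between the finger pads; the fingertips stand 17 mm ahead of it and the grasp point (between the pads) lies 2 mm behind it; z points along the fingers, y is the line along which they close (so a half turn about z gives the same grasp; the last joint's range is limited). The gripper opens to 88 mm and grips with 3 to 60 N. Pads are 19 mm wide; open, the fingers measure 130 mm over their backs; the gripper's body (78 mm by 193 mm) begins 47 mm behind the grasp point.
Start: joints at [-0.927, 0.359, 0.012, 0, -1.224, -0.288], TCP at [0.235, -0.633, 0.244] pointing down, gripper open.
Joint ranges: [-3.07, 3.07], [-1.43, 2.12], [-1.02, 1.25], [-3.03, 1.67], [-3.05, -0], [-3.03, 3.03]. Speed limits (rad/s): [2.39, 2.39, 3.01, 3.14, 3.14, 3.14].

## Interface

Orientations are given as [roll, pitch, yaw] about the fixed x, y, z axes, in that order (R = Rz(yaw) Ry(pitch) Rx(roll)).
In Python, from cell import arm gives the robot as it stands.
- The arm moves only by the tool drive_tool, never from a script. Its argument "deltas" is a list of rows, each a list of 7 numbers: the opening, from 0 (shut) to 1 (fully open), then the shift along the tool's x, y, z in mm, then the turn, a rotation vector about the tool's x, y, z in rad. A call has 1 to 5 rows; each row shifts and turns the commanded pose from where the row before left it, along the tool's axes as they then stand; what a row does not reach is not made up. A row lasts 1/10 s, in which the tool goes at most 50 mm and 8.59 degrees, less where a joint would pass 70% of its speed; a pose out of reach is approached as far as the arm can. A call with a gripper value outside its range is refused whole. The fingers move at their own pace and stop on an object; the grip force is fixed at half the most. Time passes only in rows, so rows that do not move let the fingers close. It gives the time, the measured TCP pose, the force, the opening and the grip force at its end, in the units of the state.
- arm.read_state(): the state, without advancing time (a new reading comes with each control period).
- arm.grab_frame(name): name is "side" or "top" or "wrist"; returns a dict with "image" (384x512x3 uint8, red, green, blue), "depth" (384x512 float32, m along the optical axis (not along the pixel's ray), 0 where there is no reading), "vertical_fov" (degrees; the focal length in pixels is half the picture's height over the tangent of half this angle, whatever the lens; pixels are square), "cx", "cy" (the principal point, pixels), "T" (4x4, takes a point from camera to world coordinates). Camera axes: x right, y up, looking along -z (the intrinsics and any distortion apply to the point x, -y, -z); pixel columns grow to the right and rows downward; lengths in m; the calibration is good to about 2 mm. The wrist camera is an equidistant fisheye: a pixel r from the principal point sees the ray r / f radians off the axis. A picture is of the moment at which its call begins.
- arm.finish_job(): hands the job in; it is judged then, once.
The state is a dict: "time": time; "joint_positions": joint angles; "qvel": joint speeds; "joint_torque": joint torques, N m; "ee_pos": TCP position; "tcp_rot": TCP orientation; "ft_force": force on the tool from outside, world axes, zero at the start; "wrist_torque": the same for the moment, N m; "grip_width": finger opening in m; "gripper_force": force on a finger pad.
Only numpy, scipy, OpenCV 4.12 (cv2) and the standard library are available. Lean on these libraries where they do the work, as an engineer would, in place of code of your own. Each camera call takes 0.05 s, during which the arm holds its last target. There are 200 camera calls.

## Task

First push the flat end of the steel spoon-shaped bookmark into the slot under the front edge of the lid of the dark wooden desk case (the side facing the robot), lever the lid up with it and swing the lid back until it leans past upright, then lay the bookmark down on the table outside the case. Next take the standing aluminium pen tube, ease it down onto its side on the table without letting it topple, and let go of it; then take it again across its middle and lay it level in the two V-shaped cradles inside the case (either end first), leaving the lid open. Do not disturb the rabbit, the eraser or the pencil holder.

Things in the scene. Friction and masses are not known exactly. Their poses are not given: they have to be found in the camera images.
- case: dark wooden desk case, fixed, 176 mm along x, 146 along y, 60 high without lid, walls and floor 6 mm. Origin: centre of its underside; the slotted front faces its own -x, the hinge is at +x. Inside, two 90-degree V cradles (8 mm thick, at x = -30 and +30 mm, 38 mm high, 58 mm wide along y) hold a tube lying along the case's x; fingers fit between and beside them
- cradle (a point): where the middle of the tube's axis is when the tube lies in the cradle: centre of the case, 34 mm above the table. Axes as the case; the tube's axis lies along x. The tube has about 12 mm of free play either way along x
- slot (a point): centre of the mouth of the pry slot in the case's front wall, 55 mm above the table: 44 mm wide along y and 10 mm high (50 to 60 mm above the table), bounded above by the underside of the closed lid, through the 6 mm wall. The blade goes in along the case's +x
- hinge (a point): middle of the lid's hinge line, on the top edge of the case's rear wall, 60 mm above the table; the line runs along the case's y
- lid (a joint): angle of the flat lid (176 x 146 x 6 mm, 90 g, no handle, flush with the walls): 0 closed, about 1.57 upright, 2.0 fully back; a stiff hinge, it stays where it is left
- lid_lip (a point): middle of the lower front edge of the lid, 176 mm from the hinge
- tube: aluminium pen tube, 120 mm long, 28 mm diameter, with a black hexagonal cap at each end (14 mm long, 32 mm across flats) that keeps it from rolling; stands upright at the start, 110 g. Origin: centre of one end; its z axis runs along the tube
- tube_mid (a point): middle of the tube, on its axis
- bookmark: stainless steel spoon-shaped bookmark, 152 mm long, 60 g, lying flat. Origin: on the table under mid-stem; x points to the blade end, the round 28 mm dish is at x = -58 mm. Stem: 12 mm wide, 6 to 13 mm above the table, x = -48 to +30 mm. Blade: 14 mm wide, 2.5 mm thick, underside on the table, x = +34 to +80 mm
- bookmark_grip (a point): middle of the stem, 9.5 mm above the bookmark's underside
- bookmark_tip (a point): middle of the blade's end, 80 mm ahead of the origin, at half its thickness
- rabbit: white ceramic rabbit figurine, 54 mm wide, 87 mm high with its ears; bystander. Origin under its centre
- eraser: purple silicone eraser, 50 x 22 x 12 mm; bystander. Origin under its centre
- holder: fixed black base (84 mm across, 10 mm high) of the pencil holder, whose white plastic cup (76 mm across) holds pencils up to about 180 mm high; bystander
- holder_cup (a joint): turn of the pencil holder's cup on its rotating base
There are look-alikes about, which are no part of the job. What is shaped like the tube but blue is not meant. Leave any purple look-alike of the bookmark alone.

How it is judged:
By the outcome, as a careful person would: the job done as asked, in the order asked, and still so for the second after the job is handed in, with the robot touching nothing.
It also fails if it takes over 72 s, if anything falls off the work surface, if the arm or the gripper's body presses on something with over 40 N, if the wrist force passes 120 N, or if a joint passes its speed limit or range.

## Working session

There is one attempt and no reset: what is moved stays moved. The work goes in short steps, Python scripts to look and compute and a tool call to move; the robot and the scene stay as the last step left them, time stands still between calls to the robot, and variables do not carry over. Pictures are saved under pics/ and viewed, at most 11 in all, crops included, and the job is handed in when it is done.

Besides the shell and the picture viewer there is one more tool, called after ">>>" by a JSON object that holds its "op" and its "data", one argument or row to a line. drive_tool: Moves the arm, as the interface text tells. Its arguments: {"type":"object","properties":{"deltas":{"type":"array","items":{"type":"array","items":{"type":"number"}}}},"required":["deltas"]}

```bash
mkdir -p pics; ls; cat > h.py <<'E'
import numpy as np, cv2
from cell import arm
def grab(n):
    f=arm.grab_frame(n); im=f["image"]; H=im.shape[0]
    f["f"]=H/2/np.tan(np.radians(f["vertical_fov"])/2); return f
def cloud(f):
    d=f["depth"]; v,u=np.mgrid[:d.shape[0],:d.shape[1]]
    P=np.stack([(u-f["cx"])/f["f"]*d,-(v-f["cy"])/f["f"]*d,-d],-1)
    return P@f["T"][:3,:3].T+f["T"][:3,3]
def save(n,im,s=1):
    cv2.imwrite("pics/"+n,cv2.resize(im[...,::-1].copy(),None,fx=s,fy=s))
E
python3 - <<'E'
from h import *
a=grab("top");b=grab("side")
np.savez("a.npz",**a);np.savez("b.npz",**b)
save("top.png",a["image"],1.5);save("side.png",b["image"],1.5)
for f in(a,b):print({k:v for k,v in f.items() if k not in("image","depth")})
print(arm.read_state())
E
```

```text
pics
{'vertical_fov': 54.64519976526638, 'cx': 251.9097921688339, 'cy': 189.28029152099322, 'T': array([[ 0.0194395 ,  0.98210116, -0.18734839,  0.33358462],
       [-0.99980927,  0.0194468 , -0.00179917,  0.01744251],
       [ 0.00187636,  0.18734763,  0.98229188,  0.97249302],
       [ 0.        ,  0.        ,  0.        ,  1.        ]]), 'f': np.float64(371.6334432666411)}
{'vertical_fov': 44.46153099204125, 'cx': 258.7614366824882, 'cy': 190.27606450687117, 'T': array([[-0.84365291,  0.33691272, -0.41801865,  0.00777333],
       [-0.53645167, -0.49756556,  0.68165103,  0.80834901],
       [ 0.02166522,  0.79932368,  0.60051002,  0.79810793],
       [ 0.        ,  0.        ,  0.        ,  1.        ]]), 'f': np.float64(469.7604411367997)}
{'time': 0.1, 'joint_positions': array([-9.26888066e-01,  3.59323031e-01,  1.11522230e-02, -2.98442290e-04,
       -1.22410021e+00, -2.88100221e-01]), 'qvel': array([ 0.00047275, -0.0022602 ,  0.0008728 ,  0.00295639,  0.00175326,
       -0.00102786]), 'joint_torque': array([-2.23551098e-03, -5.84163308e+01,  2.93752635e+01,  7.01554298e+00,
        1.01308632e-02, -3.34057074e-05]), 'ee_pos': array([ 0.23496552, -0.63234619,  0.24271391]), 'tcp_rot': array([ 3.14009902e+00, -1.50037515e-04, -2.78588612e+00]), 'ft_force': array([-0.33113274,  0.46818016, -0.51299545]), 'wrist_torque': array([-0.00042078,  0.00224261, -0.01035893]), 'gripper_force': 0.0, 'grip_width': 0.0878493818110879}
```

View pics/top.png

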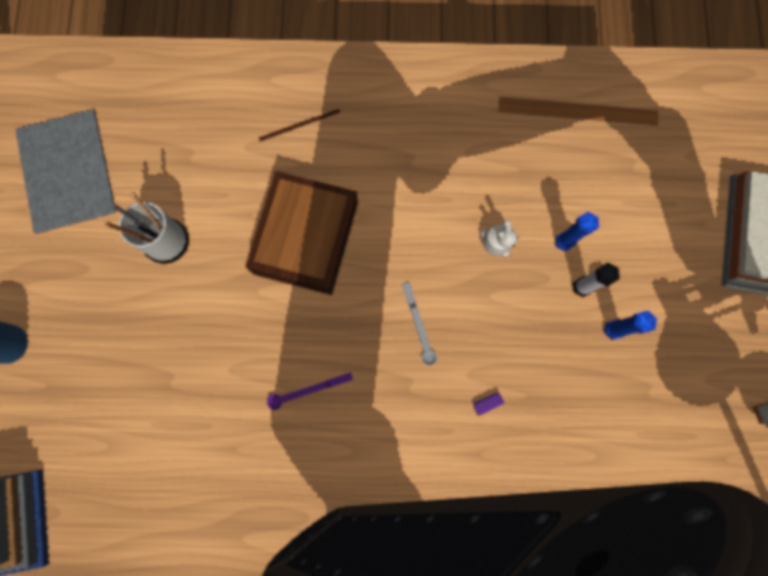

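View pics/side.png

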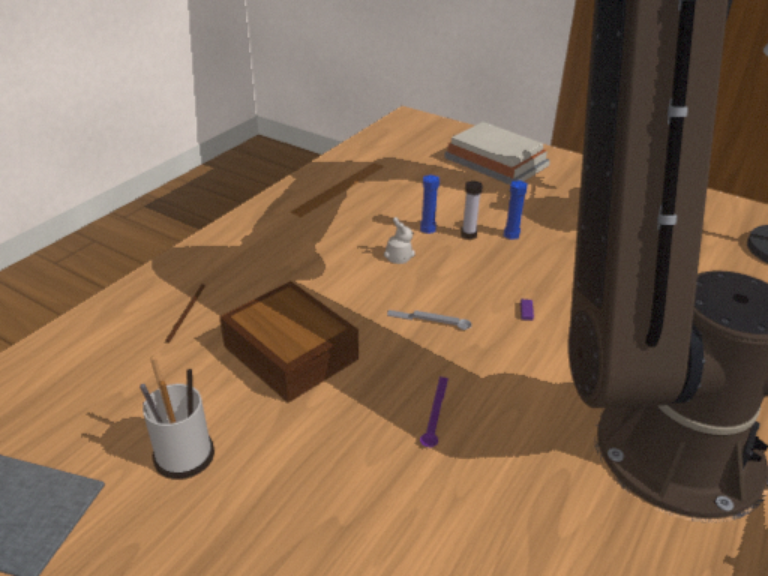

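The top view shows the case at about (302,232), the bookmark with its blade at (407,285) and dish at (429,357), and the tube at (596,280) between two blue ones. It also shows the rabbit at (497,238), the eraser at (488,402) and the holder at (155,235). The side view agrees.

```bash
python3 - <<'E'
from h import *
a=dict(np.load("a.npz"));b=dict(np.load("b.npz"))
def seg(P,m):
    p=P[m]; return p
for n,f in(("top",a),("side",b)):
    P=cloud(f);im=f["image"].astype(int);hsv=cv2.cvtColor(f["image"],cv2.COLOR_RGB2HSV)
    X,Y,Z=P[...,0],P[...,1],P[...,2];ok=f["depth"]>0
    # table offset
    t=ok&(X>.45)&(X<.6)&(abs(Y)<.3)&(Z<.004); print(n,"table z",np.median(Z[t]))
    # case lid
    m=ok&(X>.4)&(X<.8)&(Y>.02)&(Y<.3)&(Z>.055)&(Z<.08)
    lab=cv2.connectedComponentsWithStats(m.astype(np.uint8))
    i=1+np.argmax(lab[2][1:,4]);p=P[lab[1]==i]
    r=cv2.minAreaRect(p[:,:2].astype(np.float32)*1000);print("lid",r,cv2.boxPoints(r).round(1).tolist(),np.median(p[:,2]))
    # bookmark grey low saturation
    m=ok&(X>.3)&(X<.62)&(Y>-.25)&(Y<.08)&(hsv[...,1]<90)&(Z<.03)&(Z>-.01)
    lab=cv2.connectedComponentsWithStats(m.astype(np.uint8));i=1+np.argmax(lab[2][1:,4])
    p=P[lab[1]==i];print("bm",len(p),p[:,2].mean());r=cv2.minAreaRect(p[:,:2].astype(np.float32)*1000);print(r)
    c=p[:,:2].mean(0);w=np.linalg.svd(p[:,:2]-c,full_matrices=False)[2][0];w=w*np.sign(w[0]);s=(p[:,:2]-c)@w;print(c,w,np.arctan2(w[1],w[0]),c+w*s.min(),c+w*s.max())
    for nm,(x0,x1,y0,y1) in dict(tubes=(.35,.75,-.6,-.2)).items():
        m=ok&(X>x0)&(X<x1)&(Y>y0)&(Y<y1)&(Z>.025)
        L=cv2.connectedComponentsWithStats(m.astype(np.uint8))
        for k in range(1,L[0]):
            if L[2][k,4]>30:
                p=P[L[1]==k];q=p[p[:,2]>p[:,2].max()-.006]
                print(nm,len(p),"zmax",p[:,2].max(),"topc",q[:,:2].mean(0),np.ptp(q[:,:2],0),im[L[1]==k].mean(0))
E
```

```text
top table z 3.675982524919963e-05
lid ((599.8694458007812, 151.85198974609375), (146.35025024414062, 177.12242126464844), 76.12522888183594) [[496.29998779296875, 102.0], [668.2999877929688, 59.599998474121094], [703.4000244140625, 201.6999969482422], [531.4000244140625, 244.10000610351562]] 0.06660845659362136
bm 351 0.006985192821682261
((451.6951599121094, -55.012046813964844), (151.8811492919922, 28.00368309020996), 15.124490737915039)
[ 0.44401738 -0.05383264] [0.9511584  0.30870325] 0.31382939239004 [ 0.37839655 -0.0751302 ] [ 0.52306918 -0.02817598]
tubes 320 zmax 0.12440101593704633 topc [ 0.60287993 -0.312397  ] [0.03451456 0.03188832] [ 32.853125  57.140625 129.153125]
tubes 49 zmax 0.06852849859336618 topc [ 0.593781  -0.2041295] [0.01814695 0.00604658] [189.32653061 180.63265306 168.44897959]
tubes 234 zmax 0.06473545127337121 topc [ 0.5594127  -0.59687467] [0.05109    0.00698968] [71.22649573 55.1025641  45.5042735 ]
tubes 329 zmax 0.12337088172977739 topc [ 0.52020645 -0.33994078] [0.03387617 0.03241975] [62.3343465  57.44680851 56.92705167]
tubes 356 zmax 0.12281453442
[... 486 characters left out ...]
91729736328125, 41.259246826171875), 15.449076652526855)
[ 0.44490798 -0.05435171] [0.94653558 0.32259945] 0.3284744840550633 [ 0.37918533 -0.07675138] [ 0.52117604 -0.02835793]
tubes 95 zmax 0.06226226130486634 topc [ 0.55442052 -0.5954939 ] [0.03453429 0.00972731] [100.46315789  78.27368421  66.09473684]
tubes 286 zmax 0.12121436188488999 topc [ 0.6024042  -0.31326552] [0.03323446 0.03548179] [ 52.8006993   63.61188811 121.97902098]
tubes 294 zmax 0.12180990910905887 topc [ 0.51950407 -0.33966478] [0.03570001 0.03736632] [106.28231293  97.1462585   98.        ]
tubes 291 zmax 0.12076008415127781 topc [ 0.44550151 -0.39110826] [0.03080946 0.03451384] [ 45.39175258  59.50859107 118.20962199]
```

```bash
cat >> h.py <<'E'
from scipy.spatial.transform import Rotation as Ro
def plan(goals,grip,step=40,rot=.12,start=None):
    """goals: list of (pos,rpy[,step]); prints rows in tool mm/rad, straight in world"""
    if start is None:
        s=arm.read_state(); start=(s["ee_pos"],s["tcp_rot"])
    p=np.array(start[0]);R=Ro.from_euler("xyz",start[1])
    for g in goals:
        q=np.array(g[0]);Q=Ro.from_euler("xyz",g[1]);st=g[2] if len(g)>2 else step
        w=(R.inv()*Q).as_rotvec();n=int(max(1,np.ceil(np.linalg.norm(q-p)*1e3/st),np.ceil(np.linalg.norm(w)/rot)))
        print("goal",np.round(q,3),"n",n)
        wr=np.round(w/n,3)
        for k in range(n):
            d=np.round(R.inv().apply((q-p)/(n-k))*1e3,1)
            print([grip,*(d+0).tolist(),*(wr+0).tolist()])
            p=p+R.apply(d/1e3);R=R*Ro.from_rotvec(wr)
    return p,R.as_euler("xyz")
E
python3 - <<'E'
from h import *
a=dict(np.load("a.npz"));P=cloud(a);hsv=cv2.cvtColor(a["image"],cv2.COLOR_RGB2HSV)
X,Y,Z=np.moveaxis(P,-1,0)
m=(X>.36)&(X<.54)&(Y>-.1)&(Y<0)&(hsv[...,1]<100)&(Z<.03)
p=P[m][:,:2]
w=np.array([.953,.302])
for _ in range(3):
    s=(p-p.mean(0))@w; 
    d=p[s<s.min()+.028];b=p[s>s.max()-.045];st=p[(s>s.min()+.03)&(s<s.max()-.05)]
    w=b.mean(0)-d.mean(0);w/=np.linalg.norm(w)
print(np.degrees(np.arctan2(w[1],w[0])),d.mean(0),st.mean(0),b.mean(0),np.ptp(s))
o=(d.mean(0)+w*.058+b.mean(0)-w*.0575)/2; print("origin",o)
g=o+.018*w;y=np.arctan2(w[1],w[0])-np.pi;print(g,y)
plan([((*g,.13),(np.pi,0,y)),((*g,.021),(np.pi,0,y),30)],0.5)
E
```

```text
18.101047090413417 [ 0.39189791 -0.07119748] [ 0.44144915 -0.05466816] [ 0.50209141 -0.03517847] 0.15296817571875923
origin [ 0.44723229 -0.0531103 ]
[ 0.46434147 -0.04751781] -2.8256697838035394
goal [ 0.464 -0.048  0.13 ] n 16
[0.5, -26.2, 29.3, 7.1, 0.0, 0.0, 0.002]
[0.5, -26.1, 29.3, 7.1, 0.0, 0.0, 0.002]
[0.5, -26.1, 29.4, 7.1, 0.0, 0.0, 0.002]
[0.5, -26.0, 29.4, 7.1, 0.0, 0.0, 0.002]
[0.5, -25.9, 29.5, 7.1, 0.0, 0.0, 0.002]
[0.5, -25.9, 29.5, 7.1, 0.0, 0.0, 0.002]
[0.5, -25.8, 29.6, 7.1, 0.0, 0.0, 0.002]
[0.5, -25.8, 29.6, 7.1, 0.0, 0.0, 0.002]
[0.5, -25.7, 29.7, 7.1, 0.0, 0.0, 0.002]
[0.5, -25.6, 29.7, 7.1, 0.0, 0.0, 0.002]
[0.5, -25.6, 29.8, 7.1, 0.0, 0.0, 0.002]
[0.5, -25.5, 29.8, 7.1, 0.0, 0.0, 0.002]
[0.5, -25.4, 29.9, 7.0, 0.0, 0.0, 0.002]
[0.5, -25.4, 29.9, 7.1, 0.0, 0.0, 0.002]
[0.5, -25.3, 30.0, 7.0, 0.0, 0.0, 0.002]
[0.5, -25.3, 30.0, 7.1, 0.0, 0.0, 0.002]
goal [ 0.464 -0.048  0.021] n 4
[0.5, 0.0, 0.0, 27.2, 0.0, 0.0, 0.002]
[0.5, 0.0, -0.1, 27.3, 0.0, 0.0, 0.002]
[0.5, 0.0, 0.0, 27.2, 0.0, 0.0, 0.002]
[0.5, 0.0, -0.1, 27.3, 0.0, 0.0, 0.002]
```

>>> {"op": "drive_tool", "data": {
  "deltas": [
    [0.5,-26,29.3,0,0,0,0.002],
    [0.5,-26,29.3,4,0,0,0.002],
    [0.5,-26,29.4,6,0,0,0.002],
    [0.5,-26,29.4,8,0,0,0.002],
    [0.5,-26,29.5,8,0,0,0.002]
  ]
}}

```text
time: 0.6
ee_pos: [0.3067, -0.4484, 0.217]
tcp_rot: [3.141, -0.0, -2.796]
ft_force: [0.5, 0.1, 0.2]
grip_width: 0.0531
gripper_force: 0.0
```

>>> {"op": "drive_tool", "data": {
  "deltas": [
    [0.5,-26,29.5,8,0,0,0.002],
    [0.5,-25.8,29.6,8,0,0,0.002],
    [0.5,-25.8,29.6,8,0,0,0.002],
    [0.5,-25.7,29.7,8,0,0,0.002],
    [0.5,-25.6,29.7,8,0,0,0.002]
  ]
}}

```text
time: 1.1
ee_pos: [0.3784, -0.2657, 0.1772]
tcp_rot: [3.142, 0.0, -2.806]
ft_force: [0.2, -1.0, -0.1]
grip_width: 0.0437
gripper_force: 0.0
```

>>> {"op": "drive_tool", "data": {
  "deltas": [
    [0.5,-25.6,29.8,8,0,0,0.002],
    [0.5,-25.5,29.8,8,0,0,0.002],
    [0.5,-25.4,29.9,8,0,0,0.002],
    [0.5,-25.4,29.9,8,0,0,0.002],
    [0.5,-25.3,30,8,0,0,0.002]
  ]
}}

```text
time: 1.6
ee_pos: [0.4501, -0.083, 0.1373]
tcp_rot: [3.142, 0.0, -2.816]
ft_force: [1.1, -0.1, 0.7]
grip_width: 0.0439
gripper_force: 0.0
```

>>> {"op": "drive_tool", "data": {
  "deltas": [
    [0.5,-25.3,30,8,0,0,0.002],
    [0.5,0,0,0,0,0,0],
    [0.5,0,0,0,0,0,0]
  ]
}}

```text
time: 1.9
ee_pos: [0.464, -0.0474, 0.1291]
tcp_rot: [3.141, -0.001, -2.816]
ft_force: [-0.0, -0.7, 0.3]
grip_width: 0.0437
gripper_force: 0.0
```

```bash
python3 - <<'E'
from h import *
w=np.array([.9505,.3107]);
f=grab("wrist");save("w1.png",f["image"],1.2)
print({k:f[k] for k in("cx","cy","f")}, f["T"].round(3))
# fisheye depth cloud
d=f["depth"];v,u=np.mgrid[:384,:512];x=u-f["cx"];y=v-f["cy"];r=np.hypot(x,y)+1e-9;t=np.tan(r/f["f"])
P=np.stack([x/r*t*d,-y/r*t*d,-d],-1)@f["T"][:3,:3].T+f["T"][:3,3]
hsv=cv2.cvtColor(f["image"],cv2.COLOR_RGB2HSV);X,Y,Z=np.moveaxis(P,-1,0)
m=(X>.36)&(X<.54)&(Y>-.1)&(Y<0)&(hsv[...,1]<100)&(Z<.025)&(d>0)
p=P[m];s=p[:,:2]@w
for k in np.arange(s.min(),s.max(),.02):
    q=p[(s>=k)&(s<k+.02)];print((k-s.min()).round(3),len(q),q.mean(0).round(4),np.ptp(q[:,:2]@[-w[1],w[0]]).round(4))
print(s.max()-s.min())
plan([((.46434,-.04752,.021),(np.pi,0,-2.8257),30)],0.5)
E
```

```text
{'cx': 256.56516510719035, 'cy': 187.5078696568279, 'f': np.float64(297.3186396354542)} [[-0.319 -0.91  -0.265  0.392]
 [ 0.948 -0.306 -0.089 -0.071]
 [-0.001 -0.279  0.96   0.27 ]
 [ 0.     0.     0.     1.   ]]
0.0 592 [ 0.3876 -0.0712  0.0043] 0.0278
0.02 409 [ 0.4046 -0.0662  0.01  ] 0.0243
0.04 326 [ 0.4245 -0.0593  0.0123] 0.0126
0.06 309 [ 0.4435 -0.0533  0.013 ] 0.0117
0.08 295 [ 0.4627 -0.0469  0.0123] 0.0122
0.1 244 [ 0.4823 -0.0409  0.0056] 0.0146
0.12 305 [ 0.5014 -0.0371  0.0022] 0.0777
0.14 166 [ 0.5165 -0.0302  0.0022] 0.0142
0.1539920014814536
goal [ 0.464 -0.048  0.021] n 4
[0.5, -0.2, 0.1, 27.1, 0.0, 0.0, 0.002]
[0.5, -0.2, 0.1, 27.1, 0.0, 0.0, 0.002]
[0.5, -0.2, 0.1, 27.0, 0.0, 0.0, 0.002]
[0.5, -0.1, 0.0, 27.1, 0.0, 0.0, 0.002]
```

View pics/w1.png

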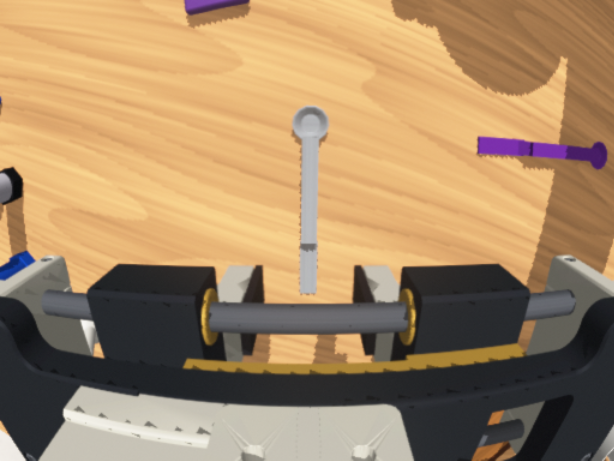

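The wrist view shows the bookmark with its dish at (310,123) and blade end at (308,292), lying centred between the fingers. I'll go down and grip it.

>>> {"op": "drive_tool", "data": {
  "deltas": [
    [0.5,0,0,27,0,0,0],
    [0.5,0,0,27,0,0,-0.005],
    [0.5,0,0,27,0,0,-0.005],
    [0.5,0,0,20,0,0,0],
    [0.5,0,0,7,0,0,0]
  ]
}}

```text
time: 2.45
ee_pos: [0.4627, -0.0495, 0.0201]
tcp_rot: [3.141, -0.003, -2.81]
ft_force: [-0.8, -0.8, 0.5]
grip_width: 0.0438
gripper_force: 0.0
```

>>> {"op": "drive_tool", "data": {
  "deltas": [
    [0,0,0,0,0,0,0],
    [0,0,0,0,0,0,0],
    [0,0,0,0,0,0,0],
    [0,0,0,0,0,0,0],
    [0,0,0,0,0,0,0]
  ]
}}

```text
time: 2.95
ee_pos: [0.4647, -0.0479, 0.0223]
tcp_rot: [-3.142, 0.001, -2.808]
ft_force: [-1.2, -0.6, 5.2]
grip_width: 0.0112
gripper_force: 30.0
```

>>> {"op": "drive_tool", "data": {
  "deltas": [
    [0,0,0,0,0,0,0],
    [0,0,0,0,0,0,0],
    [0,0,0,-20,0,0,0],
    [0,0,0,-30,0,0,0],
    [0,0,0,-30,0,0,0]
  ]
}}

```text
time: 3.45
ee_pos: [0.4637, -0.0482, 0.1023]
tcp_rot: [3.142, -0.001, -2.808]
ft_force: [1.2, 0.4, -1.5]
grip_width: 0.0113
gripper_force: 30.0
```

```bash
python3 - <<'E'
from h import *
cx=np.array([np.cos(-.2419),np.sin(-.2419)]);C=np.array([.5999,.1518])
# tip target 40mm before mouth then grip = tip-62mm
g=C-cx*(.088+.040+.062);y=-.2419-np.pi
print(g)
plan([((*g,.1),(np.pi,0,y))],0,step=35)
E
```

```text
[0.41543193 0.19731407]
goal [0.415 0.197 0.1  ] n 8
[0, -4.4, 31.0, 0.3, 0.0, 0.0, 0.072]
[0, -2.1, 31.2, 0.3, 0.0, 0.0, 0.072]
[0, 0.1, 31.3, 0.3, 0.0, 0.0, 0.072]
[0, 2.4, 31.2, 0.3, 0.0, 0.0, 0.072]
[0, 4.6, 30.9, 0.3, 0.0, 0.0, 0.072]
[0, 6.9, 30.5, 0.3, 0.0, 0.0, 0.072]
[0, 9.0, 29.9, 0.2, 0.0, 0.0, 0.072]
[0, 11.1, 29.2, 0.3, 0.0, 0.0, 0.072]
```

>>> {"op": "drive_tool", "data": {
  "deltas": [
    [0,-4.4,31,0,0,0,0.072],
    [0,-2.1,31.2,0,0,0,0.072],
    [0,0,31.3,0,0,0,0.072],
    [0,2.4,31.2,0,0,0,0.072],
    [0,4.6,30.9,0,0,0,0.072]
  ]
}}

```text
time: 3.95
ee_pos: [0.4338, 0.1067, 0.1018]
tcp_rot: [3.141, 0.0, 3.112]
ft_force: [0.6, 0.9, -1.5]
grip_width: 0.0116
gripper_force: 30.0
```

>>> {"op": "drive_tool", "data": {
  "deltas": [
    [0,6.9,30.5,0,0,0,0.072],
    [0,9,29.9,0,0,0,0.072],
    [0,11.1,29.2,0,0,0,0.072],
    [0,0,0,0,0,0,0],
    [0,0,0,0,0,0,0]
  ]
}}

```text
time: 4.45
ee_pos: [0.4157, 0.1979, 0.1015]
tcp_rot: [-3.141, -0.0, 2.902]
ft_force: [0.2, -0.7, -0.0]
grip_width: 0.0114
gripper_force: 30.0
```

```bash
cat > bm.py <<'E'
from h import *
cx=np.array([np.cos(-.2419),np.sin(-.2419)]);cy=np.array([-cx[1],cx[0]]);C=np.array([.5999,.1518])
s=arm.read_state();g=s["ee_pos"];print(g,s["tcp_rot"],s["ft_force"].round(1))
def show(f,name):
    P=cloud(f);hsv=cv2.cvtColor(f["image"],cv2.COLOR_RGB2HSV)
    L=np.concatenate([(P[...,:2]-C)@np.array([cx,cy]).T,P[...,2:]],-1)
    gl=np.array([(g[:2]-C)@cx,(g[:2]-C)@cy])
    ok=(f["depth"]>0)&(hsv[...,1]<90)&(abs(L[...,1]-gl[1])<.02)&(L[...,0]>gl[0]+.012)&(L[...,0]<gl[0]+.08)&(abs(L[...,2]-g[2])<.06)
    q=L[ok];print(name,"grip local",gl,"n",len(q))
    for k in np.arange(gl[0]+.01,gl[0]+.08,.01):
        m=(q[:,0]>=k)&(q[:,0]<k+.01)
        if m.sum()>2:print((k-gl[0]).round(3),m.sum(),np.median(q[m],0).round(4))
    if len(q):print("tip x",np.sort(q[:,0])[-4:])
if __name__=="__main__":
    a=grab("top");show(a,"top");b=grab("side");show(b,"side")
    save("s2.png",b["image"][150:330,130:400],2.5)
E
python3 bm.py
```

```text
[0.41573132 0.1979045  0.10150786] [-3.14136496e+00 -2.54843410e-04  2.90167447e+00] [ 0.2 -0.7 -0. ]
top grip local [-0.18985076  0.00064496] n 9
0.05 8 [-0.1316  0.001   0.0826]
tip x [-0.13136079 -0.13070238 -0.12998255 -0.12927643]
side grip local [-0.18985076  0.00064496] n 4
0.04 3 [-0.1418 -0.0042  0.0785]
tip x [-0.15851607 -0.14226119 -0.1418273  -0.14105504]
```

View pics/s2.png

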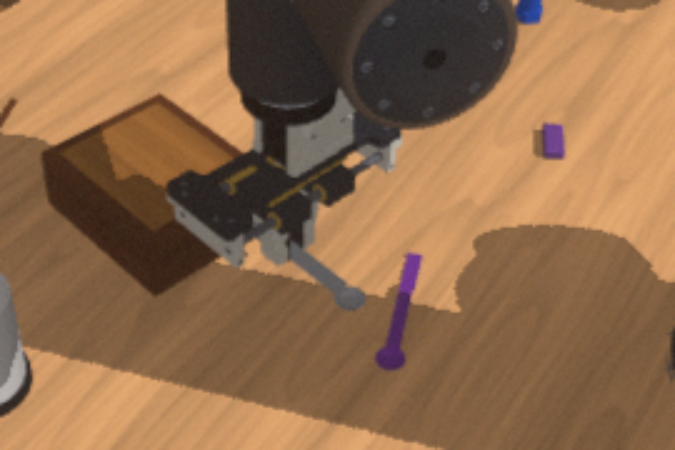

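The side view shows the bookmark held level, with its dish toward the robot and the blade hidden by the gripper. The measured tip is 41 mm short of the slot, so I'll lower it and insert.

>>> {"op": "drive_tool", "data": {
  "deltas": [
    [0,0,-0.7,13,0,0,0],
    [0,0,0,13,0,0,0],
    [0,-20,0,0,0,0,0],
    [0,-15,0,0,0,0,0],
    [0,-4,0,0,0,0,0]
  ]
}}

```text
time: 5.05
ee_pos: [0.4555, 0.1867, 0.0757]
tcp_rot: [3.141, 0.001, 2.898]
ft_force: [0.9, 0.5, -1.1]
grip_width: 0.0115
gripper_force: 30.0
```

>>> {"op": "drive_tool", "data": {
  "deltas": [
    [0,-4,0,0,0,0,0],
    [0,-4,0,0,0,0,0],
    [0,-4,0,0,0,0,0]
  ]
}}

```text
time: 5.35
ee_pos: [0.4656, 0.1843, 0.0757]
tcp_rot: [3.141, 0.0, 2.899]
ft_force: [0.2, -0.6, -1.2]
grip_width: 0.0117
gripper_force: 30.0
```

>>> {"op": "drive_tool", "data": {
  "deltas": [
    [0,-8,0,0,0,0,0],
    [0,-8,0,0,0,0,0],
    [0,-8,0,0,0,0,0],
    [0,-4,0,0,0,0,0],
    [0,0,0,0,0,0,0]
  ]
}}

```text
time: 5.85
ee_pos: [0.4932, 0.1776, 0.0754]
tcp_rot: [-3.141, -0.0, 2.899]
ft_force: [0.3, 0.4, -0.6]
grip_width: 0.0119
gripper_force: 30.0
```

```bash
python3 - <<'E'
from bm import *
f=grab("wrist");save("w2.png",f["image"][:, :],1.2)
print((g[:2]-C)@cx,(g[:2]-C)@cy)
E
```

```text
[0.49324072 0.17760966 0.07539056] [-3.14144553e+00 -5.49768485e-05  2.89871878e+00] [ 0.3  0.4 -0.6]
-0.10973649962979914 -0.0004917904074430785
```

View pics/w2.png

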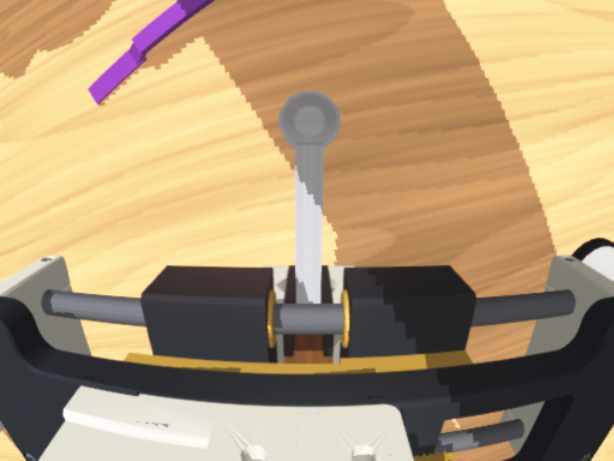

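The wrist view shows the stem square between the fingers, its dish at (310,120), and the blade in the slot up to near the stem. Now I'll work out the lifting arc.

```bash
python3 - <<'E'
import numpy as np
th=np.radians([0,3,6,9,13,17,21,26,31,36,41,46,51,56,61,66,71,76,81,86,91,96,101,106,111]);r=np.interp(th,[0,.5,2],[136,148,150])
x=88-r*np.cos(th);z=60+r*np.sin(th)
z[0]=55.9
for t,dx,dz in zip(np.degrees(th)[1:],np.diff(x),np.diff(z)):print(round(t),[0,round(-dx,1),0,round(-dz,1)])
E
```

```text
3 [0, np.float64(1.1), 0, np.float64(-11.3)]
6 [0, np.float64(0.7), 0, np.float64(-7.3)]
9 [0, np.float64(0.3), 0, np.float64(-7.4)]
13 [0, np.float64(-0.2), 0, np.float64(-10.0)]
17 [0, np.float64(-1.0), 0, np.float64(-10.0)]
21 [0, np.float64(-1.7), 0, np.float64(-10.0)]
26 [0, np.float64(-3.2), 0, np.float64(-12.5)]
31 [0, np.float64(-5.1), 0, np.float64(-11.9)]
36 [0, np.float64(-7.0), 0, np.float64(-10.8)]
41 [0, np.float64(-8.0), 0, np.float64(-10.2)]
46 [0, np.float64(-8.8), 0, np.float64(-9.5)]
51 [0, np.float64(-9.6), 0, np.float64(-8.7)]
56 [0, np.float64(-10.4), 0, np.float64(-7.8)]
61 [0, np.float64(-11.0), 0, np.float64(-6.9)]
66 [0, np.float64(-11.6), 0, np.float64(-5.9)]
71 [0, np.float64(-12.0), 0, np.float64(-4.9)]
76 [0, np.float64(-12.4), 0, np.float64(-3.8)]
81 [0, np.float64(-12.7), 0, np.float64(-2.7)]
86 [0, np.float64(-12.9), 0, np.float64(-1.6)]
91 [0, np.float64(-13.0), 0, np.float64(-0.5)]
96 [0, np.float64(-13.0), 0, np.float64(0.7)]
101 [0, np.float64(-12.9), 0, np.float64(1.8)]
106 [0, np.float64(-12.7), 0, np.float64(2.9)]
111 [0, np.float64(-12.4), 0, np.float64(4.0)]
```

>>> {"op": "drive_tool", "data": {
  "deltas": [
    [0,0,0,-3,0,0,0],
    [0,0,0,-3,0,0,0],
    [0,1,0,-3,0,0,0],
    [0,1,0,-3,0,0,0],
    [0,0,0,-4,0,0,0]
  ]
}}

```text
time: 6.4
ee_pos: [0.4905, 0.1783, 0.0919]
tcp_rot: [3.142, -0.0, 2.9]
ft_force: [0.5, -0.1, -2.2]
grip_width: 0.0116
gripper_force: 30.0
```

```bash
cat > lid.py <<'E'
from bm import *
def lid(f):
    P=cloud(f);L=np.concatenate([(P[...,:2]-C)@np.array([cx,cy]).T,P[...,2:]],-1)
    im=f["image"].astype(int)
    brown=(im[...,0]>im[...,2]+10)
    m=(f["depth"]>0)&brown&(L[...,2]>.055)&(L[...,2]<.26)&(L[...,0]>-.1)&(L[...,0]<.2)&(abs(abs(L[...,1])-.06)<.01)
    q=L[m];a=np.degrees(np.arctan2(q[:,2]-.06,.088-q[:,0]))
    rr=np.hypot(q[:,2]-.06,.088-q[:,0]);k=(rr>.05)&(rr<.18)
    print("n",k.sum(),"lid angle pct",np.percentile(a[k],[10,30,50,70,90]).round(1))
    print("at max z",q[np.argsort(-q[:,2])[:3]].round(3).tolist())
if __name__=="__main__":
    lid(grab("top"));lid(grab("side"))
E
python3 lid.py
```

```text
[0.49051132 0.17833087 0.09186811] [ 3.14154741e+00 -4.13340937e-05  2.89960676e+00] [ 0.5 -0.1 -2.2]
n 364 lid angle pct [ 7.2  7.9  8.8 10.1 11.9]
at max z [[-0.08, -0.05, 0.244], [-0.088, -0.05, 0.241], [-0.095, -0.05, 0.241]]
n 426 lid angle pct [-0.8  5.9  6.7  7.5  8.9]
at max z [[-0.09, 0.067, 0.185], [-0.09, 0.064, 0.184], [-0.081, 0.068, 0.184]]
```

The lid is rising, by about 5–6° so far, with only about 2 N of force. I'll carry on along the arc.

>>> {"op": "drive_tool", "data": {
  "deltas": [
    [0,0,0,-6,0,0,0],
    [0,0,0,-8,0,0,0],
    [0,0,0,-8,0,0,0],
    [0,-1,0,-10,0,0,0],
    [0,-2,0,-10,0,0,0]
  ]
}}

```text
time: 7.0
ee_pos: [0.4937, 0.1776, 0.1346]
tcp_rot: [3.141, 0.0, 2.9]
ft_force: [0.4, -0.1, -2.7]
grip_width: 0.0113
gripper_force: 30.0
```

>>> {"op": "drive_tool", "data": {
  "deltas": [
    [0,-3,0,-12,0,0,0],
    [0,-5,0,-12,0,0,0],
    [0,-7,0,-11,0,0,0],
    [0,0,0,0,0,0,0]
  ]
}}

```text
time: 7.4
ee_pos: [0.5099, 0.1743, 0.1706]
tcp_rot: [3.139, 0.002, 2.899]
ft_force: [0.2, -0.6, -0.4]
grip_width: 0.0114
gripper_force: 30.0
```

```bash
python3 - <<'E'
from lid import *
lid(grab("top"));b=grab("side");lid(b);save("s3.png",b["image"][100:330,100:400],2)
print((g[:2]-C)@cx,(g[:2]-C)@cy)
E
```

```text
[0.50991493 0.17432775 0.17060462] [3.13936412e+00 2.41006564e-03 2.89920955e+00] [ 0.2 -0.6 -0.4]
n 277 lid angle pct [39.6 40.4 41.  42.3 44. ]
at max z [[-0.038, -0.05, 0.165], [-0.033, -0.051, 0.161], [-0.03, -0.052, 0.161]]
n 171 lid angle pct [-1.7 -1.  -0.4 38.2 40.1]
at max z [[-0.077, 0.068, 0.26], [-0.078, 0.066, 0.26], [-0.076, 0.063, 0.26]]
-0.09276159401943249 0.00031612554989919557
```

View pics/s3.png

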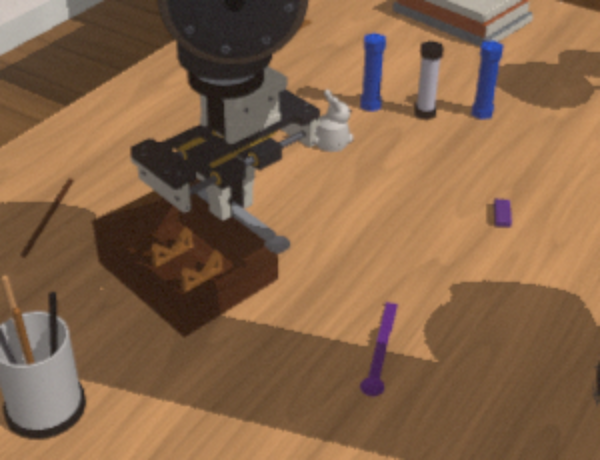

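The case is open with the cradles visible at (190,255), and the lid stands at about 38°. The bookmark is still level in the grip. I'll continue the swing.

>>> {"op": "drive_tool", "data": {
  "deltas": [
    [0,-8,0,-10,0,0,0],
    [0,-9,0,-9.5,0,0,0],
    [0,-9.6,0,-8.7,0,0,0],
    [0,-10.4,0,-7.8,0,0,0],
    [0,-11,0,-7,0,0,0]
  ]
}}

```text
time: 8.0
ee_pos: [0.5559, 0.1622, 0.2124]
tcp_rot: [3.141, 0.0, 2.899]
ft_force: [-0.6, 0.3, -2.6]
grip_width: 0.0114
gripper_force: 30.0
```

>>> {"op": "drive_tool", "data": {
  "deltas": [
    [0,-11.6,0,-6,0,0,0],
    [0,-12,0,-5,0,0,0],
    [0,-12.4,0,-4,0,0,0],
    [0,-12.7,0,-2.7,0,0,0],
    [0,-13,0,-1.6,0,0,0]
  ]
}}

```text
time: 8.5
ee_pos: [0.6159, 0.1474, 0.231]
tcp_rot: [3.142, 0.0, 2.899]
ft_force: [0.2, 0.6, -0.6]
grip_width: 0.0115
gripper_force: 30.0
```

>>> {"op": "drive_tool", "data": {
  "deltas": [
    [0,-13,0,-0.5,0,0,0],
    [0,-13,0,0.7,0,0,0],
    [0,-13,0,1.8,0,0,0],
    [0,-12.7,0,3,0,0,0],
    [0,-6,0,2,0,0,0]
  ]
}}

```text
time: 9.0
ee_pos: [0.6719, 0.1333, 0.223]
tcp_rot: [-3.141, -0.0, 2.899]
ft_force: [-0.6, 0.1, -0.3]
grip_width: 0.0119
gripper_force: 30.0
```

```bash
python3 - <<'E'
from lid import *
lid(grab("top"));b=grab("side");lid(b)
print((g[:2]-C)@cx,(g[:2]-C)@cy)
E
```

```text
[0.67189538 0.13332808 0.22304509] [-3.14110394e+00 -3.47061951e-04  2.89888912e+00] [-0.6  0.1 -0.3]
n 195 lid angle pct [-1.5 -0.4 -0.1  0.3  1.3]
at max z [[0.147, -0.051, 0.226], [0.106, -0.069, 0.115], [0.105, 0.055, 0.115]]
n 666 lid angle pct [ -1.2 107.7 108.9 109.6 110.8]
at max z [[0.146, 0.067, 0.226], [0.144, 0.057, 0.225], [0.146, 0.059, 0.225]]
0.07432411133699555 -0.0006877678389304496
```

The lid leans at about 109°, past upright. I'll retreat and lay the bookmark back at its old place.

```bash
python3 - <<'E'
from h import *
p1=(.488,.180,.223)
plan([(p1,(np.pi,0,2.8989),45),((.464,-.048,.13),(np.pi,0,-2.81),42),((.464,-.048,.0235),(np.pi,0,-2.81),30)],0,start=(arm.read_state()["ee_pos"],(np.pi,0,2.8989)))
E
```

```text
goal [0.488 0.18  0.223] n 5
[0, 37.8, 0.3, 0.0, 0.0, 0.0, 0.0]
[0, 37.8, 0.2, 0.0, 0.0, 0.0, 0.0]
[0, 37.8, 0.3, -0.1, 0.0, 0.0, 0.0]
[0, 37.9, 0.2, 0.0, 0.0, 0.0, 0.0]
[0, 37.8, 0.3, -0.1, 0.0, 0.0, 0.0]
goal [ 0.464 -0.048  0.13 ] n 6
[0, -5.2, -37.9, 15.5, 0.0, 0.0, -0.096]
[0, -1.6, -38.2, 15.5, 0.0, 0.0, -0.096]
[0, 2.1, -38.1, 15.5, 0.0, 0.0, -0.096]
[0, 5.7, -37.8, 15.5, 0.0, 0.0, -0.096]
[0, 9.3, -37.1, 15.5, 0.0, 0.0, -0.096]
[0, 12.8, -36.0, 15.5, 0.0, 0.0, -0.096]
goal [ 0.464 -0.048  0.024] n 4
[0, 0.0, 0.0, 26.6, 0.0, 0.0, 0.0]
[0, 0.0, 0.0, 26.6, 0.0, 0.0, 0.0]
[0, 0.0, 0.0, 26.7, 0.0, 0.0, 0.0]
[0, 0.0, 0.0, 26.6, 0.0, 0.0, 0.0]
```

>>> {"op": "drive_tool", "data": {
  "deltas": [
    [0,37.8,0,0,0,0,0],
    [0,37.8,0.5,0,0,0,0],
    [0,37.8,0,0,0,0,0],
    [0,37.8,0.5,0,0,0,0],
    [0,37.8,0,0,0,0,0]
  ]
}}

```text
time: 9.6
ee_pos: [0.4858, 0.1802, 0.2241]
tcp_rot: [3.141, 0.0, 2.899]
ft_force: [-0.3, 0.2, 0.1]
grip_width: 0.0116
gripper_force: 30.0
```

>>> {"op": "drive_tool", "data": {
  "deltas": [
    [0,-5.2,-37.9,10,0,0,-0.096],
    [0,-1.6,-38.2,16,0,0,-0.096],
    [0,2.1,-38.1,16,0,0,-0.096],
    [0,5.7,-37.8,16,0,0,-0.096],
    [0,9.3,-37.1,16,0,0,-0.096]
  ]
}}

```text
time: 10.1
ee_pos: [0.467, -0.0111, 0.15]
tcp_rot: [3.141, 0.002, -2.899]
ft_force: [1.2, 0.3, -0.5]
grip_width: 0.0113
gripper_force: 30.0
```

>>> {"op": "drive_tool", "data": {
  "deltas": [
    [0,12.8,-36,18,0,0,-0.096],
    [0,0,0,26,0,0,0],
    [0,0,0,26,0,0,0],
    [0,0,0,26,0,0,0],
    [0,0,0,18,0,0,0]
  ]
}}

```text
time: 10.6
ee_pos: [0.463, -0.0482, 0.0349]
tcp_rot: [3.142, -0.0, -2.808]
ft_force: [0.3, -0.8, -0.8]
grip_width: 0.0117
gripper_force: 30.0
```

>>> {"op": "drive_tool", "data": {
  "deltas": [
    [0,0,0,6,0,0,0],
    [0,0,0,2,0,0,0],
    [0,0,0,0,0,0,0]
  ]
}}

```text
time: 10.9
ee_pos: [0.464, -0.0478, 0.0285]
tcp_rot: [-3.141, 0.001, -2.807]
ft_force: [0.6, -0.2, -0.8]
grip_width: 0.0114
gripper_force: 30.0
```

>>> {"op": "drive_tool", "data": {
  "deltas": [
    [0,0,0,3,0,0,0],
    [0,0,0,2,0,0,0],
    [0,0,0,0,0,0,0]
  ]
}}

```text
time: 11.2
ee_pos: [0.4637, -0.0479, 0.0231]
tcp_rot: [3.142, 0.001, -2.808]
ft_force: [0.3, 1.0, -1.1]
grip_width: 0.0114
gripper_force: 30.0
```

>>> {"op": "drive_tool", "data": {
  "deltas": [
    [0.5,0,0,0,0,0,0],
    [0.5,0,0,0,0,0,0],
    [0.5,0,0,0,0,0,0],
    [0.5,0,0,-20,0,0,0],
    [0.5,0,0,-40,0,0,0]
  ]
}}

```text
time: 11.7
ee_pos: [0.4615, -0.0485, 0.0813]
tcp_rot: [3.141, -0.006, -2.808]
ft_force: [0.8, 0.2, 0.2]
grip_width: 0.0425
gripper_force: 0.0
```

>>> {"op": "drive_tool", "data": {
  "deltas": [
    [0.5,0,0,-50,0,0,0],
    [0.5,0,0,-50,0,0,0],
    [0.5,0,0,-40,0,0,0],
    [0.5,30,-30,0,0,0,0],
    [0.5,0,0,0,0,0,0]
  ]
}}

```text
time: 12.2
ee_pos: [0.4438, -0.0878, 0.2243]
tcp_rot: [3.142, 0.003, -2.809]
ft_force: [0.0, 0.1, -0.3]
grip_width: 0.0436
gripper_force: 0.0
```

```bash
python3 - <<'E'
from h import *
a=grab("top");P=cloud(a);X,Y,Z=np.moveaxis(P,-1,0)
m=(a["depth"]>0)&(Z>.009)&(X>-.2)
L=cv2.connectedComponentsWithStats(m.astype(np.uint8))
for k in range(1,L[0]):
    if L[2][k,4]>12:
        p=P[L[1]==k];print(L[2][k,4],"x",p[:,0].min().round(3),p[:,0].max().round(3),"y",p[:,1].min().round(3),p[:,1].max().round(3),"zmax",p[:,2].max().round(3),a["image"][L[1]==k].mean(0).astype(int))
t=(a["depth"]>0)&(abs(Z)<.004);print("table seen y",Y[t].min(),Y[t].max(),X[t].min(),X[t].max())
s=arm.read_state();print(s["joint_positions"].round(3),s["ee_pos"].round(4),s["tcp_rot"].round(3))
save("t2.png",a["image"],1.2)
E
```

```text
54146 x 0.046 0.762 y -0.357 0.51 zmax 0.722 [86 72 62]
26 x 0.814 0.838 y 0.566 0.592 zmax 0.015 [158 157 154]
235 x 0.728 0.825 y 0.606 0.696 zmax 0.013 [158 159 157]
72 x 0.766 0.819 y 0.573 0.605 zmax 0.012 [155 160 161]
606 x 0.643 0.811 y 0.52 0.652 zmax 0.015 [156 161 161]
20 x 0.771 0.789 y 0.604 0.625 zmax 0.012 [153 158 159]
73 x 0.689 0.753 y 0.624 0.67 zmax 0.014 [155 159 159]
15 x 0.717 0.737 y 0.533 0.548 zmax 0.012 [159 165 165]
2112 x 0.512 0.732 y -0.662 -0.586 zmax 0.067 [176 162 151]
56 x 0.627 0.681 y 0.595 0.616 zmax 0.013 [156 161 162]
22 x 0.656 0.682 y 0.553 0.569 zmax 0.011 [155 161 161]
60 x 0.623 0.663 y 0.617 0.647 zmax 0.012 [156 160 161]
13 x 0.634 0.651 y 0.543 0.558 zmax 0.012 [156 161 161]
18 x 0.622 0.646 y 0.564 0.576 zmax 0.014 [154 159 159]
31 x 0.604 0.626 y 0.618 0.646 zmax 0.013 [166 164 159]
31 x 0.614 0.63 y 0.575 0.608 zmax 0.014 [159 163 162]
409 x 0.428 0.463 y -0.411 -0.374 zmax 0.123 [ 55  89 174]
366 x 0.366 0.434 y 0.622 0.654 zmax 0.077 [47 68 89]
151 x 0.298 0.333 y -0.195 -0.145 zmax 0.016 [149  90 182]
82 x 0.286 0.324 y -0.638 -0.607 zmax 0.057 [121 109  97]
1883 x 0.035 0.193 y 0.542 0.631 zmax 0.085 [94 88 89]
table seen y -0.7250386150375975 0.7615464045086212 0.02901149849975332 1.000672335499349
[ 2.430e-01 -1.000e-03 -4.850e-01 -0.000e+00 -1.085e+00 -1.482e+00] [ 0.4442 -0.0872  0.2236] [ 3.141e+00  2.000e-03 -2.810e+00]
```

View pics/t2.png

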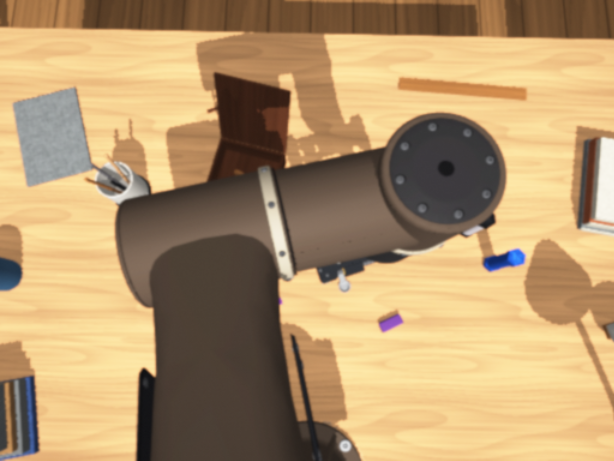

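The lid is open at (250,115), the bookmark lies at its old place, and the eraser is untouched at (391,321). The tube and the blue pair are at about (505,225), partly hidden. I'll grip the tube at a 40° tilt between the blue ones, lift it, then turn it 90° while moving to free table.

```bash
cat > tb.py <<'E'
from h import *
v=np.array([np.cos(2.0368),np.sin(2.0368),0])
def ori(t,yaw=-1.1048): return (Ro.from_euler("z",yaw)*Ro.from_euler("x",np.pi)*Ro.from_euler("y",t))
def tcp(P,R,a=.006): return np.array(P)-a*R.apply([0,0,1])
E
python3 - <<'E'
from tb import *
R=ori(.698);rp=R.as_euler("xyz");P=[.520,-.340,.076]
s=tcp(P,R);h=s-.12*R.apply([0,0,1]);print(s,h)
e=plan([((.46,-.16,.28),ori(0).as_euler("xyz")),(h+[0,0,.03],rp)],.5)
print(e)
plan([(s,rp)],.5,start=e)
E
```

```text
[ 0.51826739 -0.33655504  0.08059677] [ 0.48361529 -0.26765586  0.17253227]
goal [ 0.46 -0.16  0.28] n 15
[0.5, 0.6, -4.9, -3.8, 0.0, 0.0, -0.114]
[0.5, 1.1, -4.8, -3.8, 0.0, 0.0, -0.114]
[0.5, 1.7, -4.7, -3.8, 0.0, 0.0, -0.114]
[0.5, 2.2, -4.5, -3.8, 0.0, 0.0, -0.114]
[0.5, 2.7, -4.2, -3.7, 0.0, 0.0, -0.114]
[0.5, 3.2, -3.8, -3.8, 0.0, 0.0, -0.114]
[0.5, 3.6, -3.5, -3.7, 0.0, 0.0, -0.114]
[0.5, 3.9, -3.0, -3.8, 0.0, 0.0, -0.114]
[0.5, 4.3, -2.6, -3.7, 0.0, 0.0, -0.114]
[0.5, 4.5, -2.1, -3.8, 0.0, 0.0, -0.114]
[0.5, 4.7, -1.5, -3.7, 0.0, 0.0, -0.114]
[0.5, 4.9, -1.0, -3.8, 0.0, 0.0, -0.114]
[0.5, 4.9, -0.4, -3.7, 0.0, 0.0, -0.114]
[0.5, 4.9, 0.2, -3.8, 0.0, 0.0, -0.114]
[0.5, 4.9, 0.7, -3.7, 0.0, 0.0, -0.114]
goal [ 0.484 -0.268  0.203] n 6
[0.5, 17.8, 4.7, 12.9, -0.001, 0.116, 0.001]
[0.5, 16.2, 4.6, 14.9, -0.001, 0.116, 0.001]
[0.5, 14.3, 4.6, 16.6, -0.001, 0.116, 0.001]
[0.5, 12.3, 4.5, 18.2, -0.001, 0.116, 0.001]
[0.5, 10.2, 4.5, 19.5, -0.001, 0.116, 0.001]
[0.5, 7.8, 4.6, 20.6, -0.001, 0.116, 0.001]
(array([ 0.48358517, -0.26769413,  0.2025484 ]), array([ 3.13919218, -0.69611059, -1.10572287]))
goal [ 0.518 -0.337  0.081] n 4
[0.5, -4.8, -0.1, 35.8, 0.001, 0.0, 0.0]
[0.5, -4.7, -0.1, 35.7, 0.001, 0.0, 0.0]
[0.5, -4.8, 0.0, 35.8, 0.001, 0.0, 0.0]
[0.5, -4.7, 0.0, 35.7, 0.001, 0.0, 0.0]
```

>>> {"op": "drive_tool", "data": {
  "deltas": [
    [0.5,0.6,-4.9,-3.8,0,0,-0.114],
    [0.5,1.1,-4.8,-3.8,0,0,-0.114],
    [0.5,1.7,-4.7,-3.8,0,0,-0.114],
    [0.5,2.2,-4.5,-3.8,0,0,-0.114],
    [0.5,2.7,-4.2,-3.8,0,0,-0.114]
  ]
}}

```text
time: 12.75
ee_pos: [0.4505, -0.1103, 0.2415]
tcp_rot: [3.141, -0.001, -2.233]
ft_force: [0.6, 0.5, 1.0]
grip_width: 0.0439
gripper_force: 0.0
```

>>> {"op": "drive_tool", "data": {
  "deltas": [
    [0.5,3.2,-3.8,-3.8,0,0,-0.114],
    [0.5,3.6,-3.5,-3.8,0,0,-0.114],
    [0.5,3.9,-3,-3.8,0,0,-0.114],
    [0.5,4.3,-2.6,-3.8,0,0,-0.114],
    [0.5,4.5,-2.1,-3.8,0,0,-0.114]
  ]
}}

```text
time: 13.25
ee_pos: [0.4559, -0.1346, 0.2604]
tcp_rot: [3.141, -0.0, -1.663]
ft_force: [-0.1, -0.7, 0.6]
grip_width: 0.0436
gripper_force: 0.0
```

>>> {"op": "drive_tool", "data": {
  "deltas": [
    [0.5,4.7,-1.5,-3.8,0,0,-0.114],
    [0.5,4.9,-1,-3.8,0,0,-0.114],
    [0.5,4.9,-0.4,-3.8,0,0,-0.114],
    [0.5,4.9,0.2,-3.8,0,0,-0.114],
    [0.5,4.9,0.7,-3.8,0,0,-0.114]
  ]
}}

```text
time: 13.75
ee_pos: [0.4611, -0.1587, 0.2794]
tcp_rot: [3.141, 0.001, -1.093]
ft_force: [-0.0, -0.1, 0.2]
grip_width: 0.0438
gripper_force: 0.0
```

>>> {"op": "drive_tool", "data": {
  "deltas": [
    [0.5,18,4.7,13,0,0.116,0],
    [0.5,16.2,4.6,15,0,0.116,0],
    [0.5,14.3,4.6,16.6,0,0.116,0],
    [0.5,12.3,4.5,18.2,0,0.116,0],
    [0.5,10.2,4.5,19.5,0,0.116,0]
  ]
}}

```text
time: 14.25
ee_pos: [0.4802, -0.2455, 0.2213]
tcp_rot: [3.139, -0.545, -1.1]
ft_force: [1.2, -3.6, 2.8]
grip_width: 0.0439
gripper_force: 0.0
```

>>> {"op": "drive_tool", "data": {
  "deltas": [
    [0.5,7.8,4.6,20.6,0,0.116,0],
    [0.5,0,0,0,0,0,0],
    [0.5,0,0,0,0,0,0]
  ]
}}

```text
time: 14.55
ee_pos: [0.4873, -0.2633, 0.2208]
tcp_rot: [3.132, -0.618, -1.109]
ft_force: [-0.0, -0.6, 0.2]
grip_width: 0.0437
gripper_force: 0.0
```

```bash
python3 - <<'E'
from tb import *
s=arm.read_state();print(s["joint_positions"].round(3))
R=ori(.698);rp=R.as_euler("xyz")
# wrist-camera check of the tube axis
f=grab("wrist");d=f["depth"];vv,u=np.mgrid[:384,:512];x=u-f["cx"];y=vv-f["cy"];r=np.hypot(x,y)+1e-9;t=np.tan(r/f["f"])
P=np.stack([x/r*t*d,-y/r*t*d,-d],-1)@f["T"][:3,:3].T+f["T"][:3,3]
X,Y,Z=np.moveaxis(P,-1,0);m=(d>0)&(np.hypot(X-.52,Y+.34)<.035)&(Z>.02)&(Z<.15)
q=P[m];print(m.sum(),q[:,2].max())
top=q[q[:,2]>.114];print(len(top),(top[:,:2].min(0)+top[:,:2].max(0))/2,np.ptp(top[:,:2],0),top.mean(0))
save("w3.png",f["image"],1.2)
plan([(tcp([.52,-.34,.076],R),rp,35)],.5)
E
```

```text
[ 0.031 -0.014 -0.983  1.1   -0.637 -0.499]
1502 0.12228868618305805
995 [ 0.5204369  -0.34093696] [0.03626018 0.03346609] [ 0.52006017 -0.33999641  0.11984091]
goal [ 0.518 -0.337  0.081] n 5
[0.5, -3.4, 0.9, 32.2, 0.002, 0.016, -0.001]
[0.5, -3.9, 0.9, 32.1, 0.002, 0.016, -0.001]
[0.5, -4.4, 1.0, 32.0, 0.002, 0.016, -0.001]
[0.5, -5.0, 1.1, 32.0, 0.002, 0.016, -0.001]
[0.5, -5.5, 1.1, 31.9, 0.002, 0.016, -0.001]
```

View pics/w3.png

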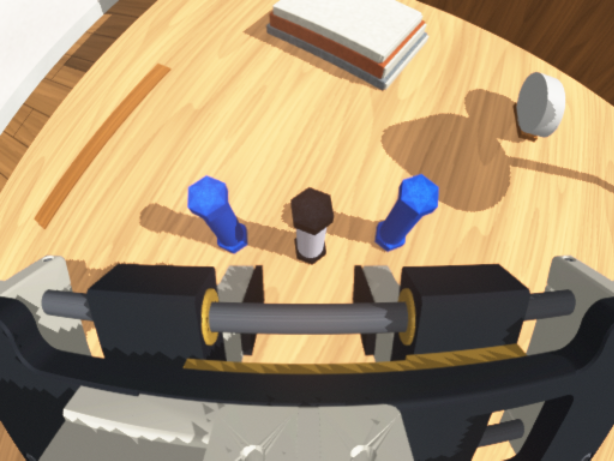

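The wrist view shows the tube's black cap at (312,210), centred between the fingers with the blue tubes well outside them. Joint 3 is near its limit, so I'll keep this 35° tilt and approach.

```bash
python3 - <<'E'
from tb import *
R=ori(.62);plan([(tcp([.52,-.34,.076],R),R.as_euler("xyz"),32)],.5)
E
```

```text
goal [ 0.518 -0.337  0.081] n 6
[0.5, -2.8, 0.7, 26.8, 0.002, 0.0, -0.001]
[0.5, -2.8, 0.8, 26.8, 0.002, 0.0, -0.001]
[0.5, -2.7, 0.8, 26.8, 0.002, 0.0, -0.001]
[0.5, -2.8, 0.9, 26.8, 0.002, 0.0, -0.001]
[0.5, -2.7, 1.0, 26.8, 0.002, 0.0, -0.001]
[0.5, -2.8, 1.0, 26.8, 0.002, 0.0, -0.001]
```

>>> {"op": "drive_tool", "data": {
  "deltas": [
    [0.5,-2.8,1.5,26.8,0,0,0],
    [0.5,-2.8,1.5,26.8,0,0,0],
    [0.5,-2.8,1.5,26.8,0,0,0],
    [0.5,0,0,0,0,0,0]
  ]
}}

```text
time: 15.0
ee_pos: [0.5128, -0.3048, 0.1585]
tcp_rot: [3.122, -0.607, -1.11]
ft_force: [-0.7, -0.9, 0.3]
grip_width: 0.0435
gripper_force: 0.0
```

```bash
python3 - <<'E'
from tb import *
R=ori(.62);plan([(tcp([.52,-.34,.076],R),R.as_euler("xyz"),25)],.5);print(arm.read_state()["joint_positions"].round(3))
E
```

```text
goal [ 0.518 -0.337  0.081] n 4
[0.5, -4.6, 1.9, 20.4, 0.006, 0.003, -0.001]
[0.5, -4.7, 2.0, 20.4, 0.006, 0.003, -0.001]
[0.5, -4.8, 2.2, 20.4, 0.006, 0.003, -0.001]
[0.5, -4.8, 2.3, 20.4, 0.006, 0.003, -0.001]
[-0.248  0.125 -1.013  1.524 -0.462 -0.719]
```

```bash
python3 - <<'E'
from tb import *
R=ori(.47);z=R.apply([0,0,1]);t=tcp([.52,-.34,.076],R)
plan([(t-.05*z,R.as_euler("xyz"),25),(t,R.as_euler("xyz"),20)],.5)
E
```

```text
goal [ 0.509 -0.317  0.126] n 2
[0.5, -5.4, 4.4, 16.1, 0.011, -0.068, -0.003]
[0.5, -4.3, 4.5, 16.4, 0.011, -0.068, -0.003]
goal [ 0.519 -0.338  0.081] n 3
[0.5, 0.0, 0.0, 16.7, 0.0, 0.0, 0.0]
[0.5, 0.0, 0.0, 16.7, 0.0, 0.0, 0.0]
[0.5, -0.1, 0.0, 16.6, 0.0, 0.0, 0.0]
```

>>> {"op": "drive_tool", "data": {
  "deltas": [
    [0.65,-4,4.5,0,0.011,-0.068,-0.003],
    [0.65,-4,4.5,0,0.011,-0.068,-0.003],
    [0.65,0,0,0,0,0,0]
  ]
}}

```text
time: 15.3
ee_pos: [0.5024, -0.3016, 0.1573]
tcp_rot: [-3.139, -0.482, -1.11]
ft_force: [1.1, 1.5, 0.6]
grip_width: 0.0561
gripper_force: 0.0
```

```bash
python3 - <<'E'
from tb import *
R=ori(.47);t=tcp([.52,-.34,.076],R)
print(arm.read_state()["joint_positions"].round(3))
plan([(t,R.as_euler("xyz"),17)],.65)
E
```

```text
[-0.137  0.113 -0.939  1.068 -0.451 -0.366]
goal [ 0.519 -0.338  0.081] n 6
[0.65, 0.0, 0.3, 14.3, 0.0, -0.002, -0.001]
[0.65, 0.0, 0.3, 14.3, 0.0, -0.002, -0.001]
[0.65, 0.0, 0.3, 14.3, 0.0, -0.002, -0.001]
[0.65, 0.0, 0.2, 14.2, 0.0, -0.002, -0.001]
[0.65, 0.1, 0.3, 14.3, 0.0, -0.002, -0.001]
[0.65, 0.1, 0.2, 14.2, 0.0, -0.002, -0.001]
```

>>> {"op": "drive_tool", "data": {
  "deltas": [
    [0.6,0,0.3,14.3,0,-0.002,0],
    [0.6,0,0.3,14.3,0,-0.002,0],
    [0.6,0,0.3,14.3,0,-0.002,0]
  ]
}}

```text
time: 15.6
ee_pos: [0.5122, -0.3189, 0.1193]
tcp_rot: [3.141, -0.482, -1.101]
ft_force: [0.9, -0.5, 1.1]
grip_width: 0.0525
gripper_force: 0.0
```

>>> {"op": "drive_tool", "data": {
  "deltas": [
    [0.6,0,0.3,14.3,0,-0.002,0],
    [0.6,0,0.3,14.3,0,0,0],
    [0.6,0,0.2,14.3,0,0,0],
    [0.6,0,0,0,0,0,0]
  ]
}}

```text
time: 16.0
ee_pos: [0.5222, -0.3373, 0.0868]
tcp_rot: [3.131, -0.47, -1.1]
ft_force: [-0.7, 1.2, 0.8]
grip_width: 0.0528
gripper_force: 0.0
```

```bash
python3 - <<'E'
from tb import *
R=ori(.47);t=tcp([.52,-.34,.076],R)
print(arm.read_state()["joint_positions"].round(3))
plan([(t,R.as_euler("xyz"),17)],.65)
E
```

```text
[-0.436  0.258 -0.969  1.667 -0.293 -0.712]
goal [ 0.519 -0.338  0.081] n 1
[0.65, -3.7, 3.2, 4.3, 0.009, 0.0, 0.005]
```

>>> {"op": "drive_tool", "data": {
  "deltas": [
    [0.6,-2,1.6,0,0.005,-0.05,0],
    [0.6,-2,1.6,2,0.005,-0.05,0],
    [0.6,0,0,0,0,0,0]
  ]
}}

```text
time: 16.3
ee_pos: [0.5206, -0.3381, 0.0867]
tcp_rot: [3.138, -0.399, -1.103]
ft_force: [1.5, 1.2, -0.0]
grip_width: 0.0525
gripper_force: 0.0
```

```bash
python3 - <<'E'
from tb import *
R=ori(.37);t=tcp([.52,-.34,.076],R)
print(arm.read_state()["joint_positions"].round(3))
plan([(t,R.as_euler("xyz"),17)],.65)
E
```

```text
[-0.303  0.265 -0.914  1.218 -0.304 -0.392]
goal [ 0.519 -0.338  0.082] n 1
[0.65, -2.7, 1.3, 4.4, 0.002, -0.029, 0.002]
```

>>> {"op": "drive_tool", "data": {
  "deltas": [
    [0.6,-1.5,1.3,3,0,0,0],
    [0.3,0,0,0,0,0,0],
    [0,0,0,0,0,0,0],
    [0,0,0,0,0,0,0],
    [0,0,0,0,0,0,0]
  ]
}}

```text
time: 16.8
ee_pos: [0.5182, -0.3395, 0.0827]
tcp_rot: [3.137, -0.399, -1.103]
ft_force: [0.8, 0.1, 0.6]
grip_width: 0.0307
gripper_force: 29.8
```

>>> {"op": "drive_tool", "data": {
  "deltas": [
    [0,0,0,0,0,0,0],
    [0,0,0,0,0,0,0],
    [0,0,0,0,0,0,0]
  ]
}}

```text
time: 17.1
ee_pos: [0.5182, -0.3397, 0.0827]
tcp_rot: [3.138, -0.399, -1.104]
ft_force: [0.2, 0.4, 3.7]
grip_width: 0.0306
gripper_force: 29.8
```

```bash
python3 - <<'E'
from tb import *
s=arm.read_state();print(s["joint_positions"].round(3),s["ee_pos"],s["tcp_rot"],s["grip_width"],s["gripper_force"])
R=Ro.from_euler("xyz",s["tcp_rot"]);z=R.apply([0,0,1]);print("z",z,"lateral err",R.inv().apply(np.array([.52,-.34,.08])-s["ee_pos"])*1e3)
# plan: lift 150mm, then turn while moving
up=s["ee_pos"]+[0,0,.15]
th=.40
e=plan([(up,s["tcp_rot"],30)],0)
Rf=ori(th-1.39);
plan([((.32,-.42,.22),Rf.as_euler("xyz"),30)],0,start=e,rot=.1)
E
```

```text
[-0.326  0.269 -0.925  1.272 -0.292 -0.427] [ 0.51823674 -0.33968546  0.08269045] [ 3.1376109  -0.3989031  -1.10381699] 0.030563533200339305 29.773583965434227
z [ 0.17130092 -0.34861164 -0.92148029] lateral err [-0.05470394 -1.44439122  2.89089656]
goal [ 0.518 -0.34   0.233] n 5
[0, 11.7, 0.1, -27.6, 0.0, 0.0, 0.0]
[0, 11.6, 0.1, -27.7, 0.0, 0.0, 0.0]
[0, 11.7, 0.1, -27.6, 0.0, 0.0, 0.0]
[0, 11.6, 0.1, -27.7, 0.0, 0.0, 0.0]
[0, 11.7, 0.2, -27.6, 0.0, 0.0, 0.0]
goal [ 0.32 -0.42  0.22] n 14
[0, -1.5, 15.2, 0.4, 0.0, -0.099, 0.0]
[0, -1.5, 15.2, 0.6, 0.0, -0.099, 0.0]
[0, -1.4, 15.2, 0.7, 0.0, -0.099, 0.0]
[0, -1.3, 15.2, 0.8, 0.0, -0.099, 0.0]
[0, -1.2, 15.2, 1.0, 0.0, -0.099, 0.0]
[0, -1.1, 15.2, 1.1, 0.0, -0.099, 0.0]
[0, -1.0, 15.2, 1.2, 0.0, -0.099, 0.0]
[0, -0.9, 15.2, 1.3, 0.0, -0.099, 0.0]
[0, -0.8, 15.2, 1.3, 0.0, -0.099, 0.0]
[0, -0.6, 15.3, 1.4, 0.0, -0.099, 0.0]
[0, -0.5, 15.2, 1.5, 0.0, -0.099, 0.0]
[0, -0.4, 15.3, 1.5, 0.0, -0.099, 0.0]
[0, -0.2, 15.2, 1.6, 0.0, -0.099, 0.0]
[0, -0.1, 15.3, 1.6, 0.0, -0.099, 0.0]
```

The grip reads 30.6 mm where the bare tube should give about 28, so a pad is probably on the cap. I'll regrip 12 mm lower.

>>> {"op": "drive_tool", "data": {
  "deltas": [
    [0.5,0,0,0,0,0,0],
    [0.5,0,0,0,0,0,0],
    [0.5,-2.3,0,6,0,-0.02,0],
    [0.5,-2.3,0,6,0,-0.02,0],
    [0.5,0,0,0,0,0,0]
  ]
}}

```text
time: 17.6
ee_pos: [0.5181, -0.34, 0.0691]
tcp_rot: [3.137, -0.358, -1.105]
ft_force: [1.3, 0.1, 1.9]
grip_width: 0.0436
gripper_force: 0.0
```

```bash
python3 - <<'E'
from tb import *
s=arm.read_state();print(s["joint_positions"].round(3),s["ee_pos"],s["tcp_rot"],s["grip_width"])
R=Ro.from_euler("xyz",s["tcp_rot"])
for n in("side",):
    f=grab(n);P=cloud(f);m=(f["depth"]>0)&(np.hypot(P[...,0]-.52,P[...,1]+.34)<.03)&(P[...,2]<.05)&(P[...,2]>.015)
    q=P[m];print(n,m.sum(),q.mean(0))
    print("err tool mm",R.inv().apply(np.array([.52,-.34,.07])-s["ee_pos"])*1e3)
E
```

```text
[-0.289  0.298 -0.893  1.111 -0.292 -0.306] [ 0.51814336 -0.33995852  0.06908441] [ 3.13706009 -0.35774989 -1.10461853] 0.04364377635463668
side 89 [ 0.51626174 -0.3320654   0.03239448]
err tool mm [ 1.13699421 -1.63735474 -0.55985283]
```

>>> {"op": "drive_tool", "data": {
  "deltas": [
    [0.5,-1.2,-1.4,0,0,0,0],
    [0.3,0,0,0,0,0,0],
    [0,0,0,0,0,0,0],
    [0,0,0,0,0,0,0],
    [0,0,0,0,0,0,0]
  ]
}}

```text
time: 18.15
ee_pos: [0.5184, -0.3384, 0.0691]
tcp_rot: [3.137, -0.358, -1.104]
ft_force: [-0.0, 1.3, 1.7]
grip_width: 0.0272
gripper_force: 30.0
```

>>> {"op": "drive_tool", "data": {
  "deltas": [
    [0,0,0,0,0,0,0],
    [0,0,0,0,0,0,0]
  ]
}}

```text
time: 18.35
ee_pos: [0.5184, -0.3384, 0.069]
tcp_rot: [3.137, -0.358, -1.104]
ft_force: [-1.1, 0.7, 2.6]
grip_width: 0.0276
gripper_force: 30.0
```

```bash
python3 - <<'E'
from tb import *
s=arm.read_state()
e=plan([(s["ee_pos"]+[0,0,.15],s["tcp_rot"],30)],0)
plan([((.32,-.42,.2),ori(-1.10).as_euler("xyz"),30)],0,start=e,rot=.1)
E
```

```text
goal [ 0.518 -0.338  0.219] n 5
[0, 10.5, 0.1, -28.1, 0.0, 0.0, 0.0]
[0, 10.5, 0.1, -28.1, 0.0, 0.0, 0.0]
[0, 10.5, 0.2, -28.1, 0.0, 0.0, 0.0]
[0, 10.6, 0.1, -28.1, 0.0, 0.0, 0.0]
[0, 10.5, 0.2, -28.1, 0.0, 0.0, 0.0]
goal [ 0.32 -0.42  0.2 ] n 15
[0, -1.5, 14.3, 0.9, 0.0, -0.097, 0.0]
[0, -1.4, 14.3, 1.0, 0.0, -0.097, 0.0]
[0, -1.3, 14.3, 1.1, 0.0, -0.097, 0.0]
[0, -1.1, 14.2, 1.3, 0.0, -0.097, 0.0]
[0, -1.0, 14.3, 1.4, 0.0, -0.097, 0.0]
[0, -0.9, 14.2, 1.5, 0.0, -0.097, 0.0]
[0, -0.7, 14.3, 1.5, 0.0, -0.097, 0.0]
[0, -0.6, 14.2, 1.6, 0.0, -0.097, 0.0]
[0, -0.4, 14.3, 1.6, 0.0, -0.097, 0.0]
[0, -0.3, 14.2, 1.7, 0.0, -0.097, 0.0]
[0, -0.1, 14.3, 1.7, 0.0, -0.097, 0.0]
[0, 0.0, 14.2, 1.7, 0.0, -0.097, 0.0]
[0, 0.2, 14.3, 1.7, 0.0, -0.097, 0.0]
[0, 0.4, 14.2, 1.7, 0.0, -0.097, 0.0]
[0, 0.6, 14.3, 1.6, 0.0, -0.097, 0.0]
```

>>> {"op": "drive_tool", "data": {
  "deltas": [
    [0,5,0,-14,0,0,0],
    [0,10.5,0,-28,0,0,0],
    [0,10.5,0,-28,0,0,0],
    [0,10.5,0,-28,0,0,0],
    [0,10.5,0,-28,0,0,0]
  ]
}}

```text
time: 18.85
ee_pos: [0.5188, -0.337, 0.2039]
tcp_rot: [3.137, -0.357, -1.103]
ft_force: [0.6, -0.7, -0.4]
grip_width: 0.0277
gripper_force: 30.0
```

>>> {"op": "drive_tool", "data": {
  "deltas": [
    [0,5.5,0,-14,0,0,0],
    [0,-1.5,14.3,0.9,0,-0.097,0],
    [0,-1.4,14.3,1,0,-0.097,0],
    [0,-1.3,14.3,1.1,0,-0.097,0],
    [0,-1.1,14.3,1.3,0,-0.097,0]
  ]
}}

```text
time: 19.35
ee_pos: [0.4662, -0.3592, 0.2136]
tcp_rot: [3.139, 0.034, -1.104]
ft_force: [-0.2, 0.0, -1.0]
grip_width: 0.0276
gripper_force: 30.0
```

>>> {"op": "drive_tool", "data": {
  "deltas": [
    [0,-1,14.3,1.4,0,-0.097,0],
    [0,-0.9,14.3,1.5,0,-0.097,0],
    [0,-0.7,14.3,1.5,0,-0.097,0],
    [0,-0.6,14.3,1.6,0,-0.097,0],
    [0,-0.4,14.3,1.6,0,-0.097,0]
  ]
}}

```text
time: 19.85
ee_pos: [0.3994, -0.3876, 0.2067]
tcp_rot: [3.137, 0.519, -1.108]
ft_force: [0.7, -0.3, -0.8]
grip_width: 0.0274
gripper_force: 30.0
```

>>> {"op": "drive_tool", "data": {
  "deltas": [
    [0,-0.3,14.3,1.7,0,-0.097,0],
    [0,0,14.3,1.7,0,-0.097,0],
    [0,0,14.3,1.7,0,-0.097,0],
    [0,0.2,14.3,1.7,0,-0.097,0],
    [0,0.4,14.3,1.7,0,-0.097,0]
  ]
}}

```text
time: 20.35
ee_pos: [0.3331, -0.415, 0.1999]
tcp_rot: [3.134, 1.004, -1.113]
ft_force: [1.0, 0.7, -1.0]
grip_width: 0.0276
gripper_force: 30.0
```

>>> {"op": "drive_tool", "data": {
  "deltas": [
    [0,0.6,14.3,1.6,0,-0.097,0],
    [0,0,0,0,0,0,0]
  ]
}}

```text
time: 20.55
ee_pos: [0.3183, -0.4202, 0.1949]
tcp_rot: [3.127, 1.108, -1.122]
ft_force: [-0.4, 0.1, -3.5]
grip_width: 0.0275
gripper_force: 30.0
```

```bash
cat >> tb.py <<'E'
def tube(f,g,rad=.1):
    P=cloud(f);hsv=cv2.cvtColor(f["image"],cv2.COLOR_RGB2HSV);h,s_,v_=[hsv[...,i].astype(int) for i in range(3)]
    m=(f["depth"]>0)&(np.linalg.norm(P-g,axis=-1)<rad)
    return P,m,s_,v_
E
python3 - <<'E'
from tb import *
s=arm.read_state();print(s["joint_positions"].round(3),s["ee_pos"].round(4),s["tcp_rot"].round(3))
R=Ro.from_euler("xyz",s["tcp_rot"]);print("z",R.apply([0,0,1]).round(3))
f=grab("side");save("s4.png",f["image"][60:260,200:500],2.2)
E
```

```text
[-0.779  0.811  0.375 -0.361 -2.189  1.198] [ 0.3183 -0.4202  0.1949] [ 3.127  1.108 -1.122]
z [-0.401  0.8   -0.446]
```

View pics/s4.png

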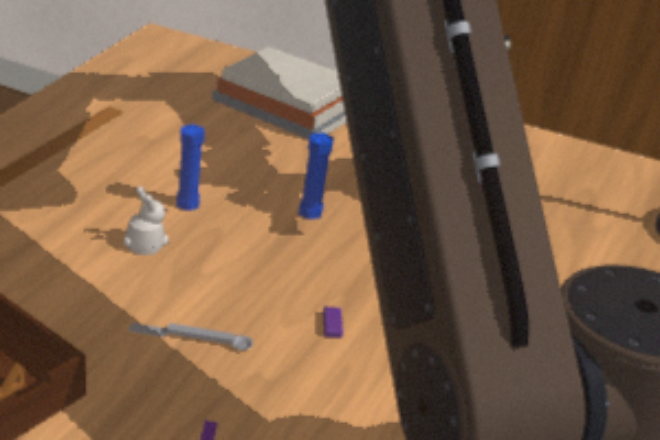

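The side camera shows the blue pair, rabbit, eraser and bookmark undisturbed, but the arm hides the tube. I'll compute its ends from the grasp.

```bash
python3 - <<'E'
from tb import *
s=arm.read_state();R=Ro.from_euler("xyz",s["tcp_rot"]);R0=Ro.from_euler("xyz",[3.137,-.358,-1.104]);p0=np.array([.5184,-.3384,.069])
for z in(0,.06,.12):
    print(z,(s["ee_pos"]+R.apply(R0.inv().apply(np.array([.52,-.34,z])-p0))).round(4))
f=grab("top");P,m,sa,va=tube(f,s["ee_pos"],.12)
m&=(va<60)&(P[...,2]<.3);lab=cv2.connectedComponentsWithStats(m.astype(np.uint8))
print("down 10mm in tool:",R.inv().apply([0,0,-10]).round(2))
tips=s["ee_pos"]+R.apply([[.0095,0,.017],[-.0095,0,.017],[.039,0,-.049],[-.039,0,-.049]]);print(tips.round(4))
E
```

```text
0 [ 0.2897 -0.3587  0.1863]
0.06 [ 0.3161 -0.4122  0.1929]
0.12 [ 0.3425 -0.4656  0.1995]
down 10mm in tool: [ 8.92 -0.06  4.51]
[[ 0.3144 -0.4106  0.1799]
 [ 0.3107 -0.4029  0.1969]
 [ 0.3467 -0.4752  0.1834]
 [ 0.3313 -0.4435  0.253 ]]
```

>>> {"op": "drive_tool", "data": {
  "deltas": [
    [0,26.8,0,13.5,0,0,0],
    [0,26.8,0,13.5,0,0,0],
    [0,26.8,0,13.5,0,0,0],
    [0,26.8,0,13.5,0,0,0],
    [0,17.8,0,9,0,0,0]
  ]
}}

```text
time: 21.15
ee_pos: [0.3209, -0.4208, 0.0584]
tcp_rot: [3.133, 1.095, -1.112]
ft_force: [-0.2, -0.4, -1.2]
grip_width: 0.0274
gripper_force: 30.0
```

>>> {"op": "drive_tool", "data": {
  "deltas": [
    [0,7,0,3.5,0,0,0],
    [0,3.5,0,1.8,0,0,0],
    [0,0,0,0,0,0,0]
  ]
}}

```text
time: 21.45
ee_pos: [0.3205, -0.4217, 0.0482]
tcp_rot: [3.133, 1.095, -1.113]
ft_force: [0.1, 0.5, -0.9]
grip_width: 0.0274
gripper_force: 30.0
```

```bash
cat > ck.py <<'E'
from tb import *
s=arm.read_state();R=Ro.from_euler("xyz",s["tcp_rot"]);R0=Ro.from_euler("xyz",[3.137,-.358,-1.104]);p0=np.array([.5184,-.3384,.069])
print(s["joint_positions"].round(3),s["ee_pos"].round(4),s["tcp_rot"].round(3),s["ft_force"].round(1))
for z in(0,.06,.12):
    print(z,(s["ee_pos"]+R.apply(R0.inv().apply(np.array([.52,-.34,z])-p0))).round(4))
print((s["ee_pos"]+R.apply([[.0095,0,.017],[.039,0,-.049]]))[:,2].round(4),"down10",R.inv().apply([0,0,-10]).round(2))
E
python3 ck.py
```

```text
[-0.773  0.965  0.316 -0.319 -1.975  1.281] [ 0.3205 -0.4217  0.0482] [ 3.133  1.095 -1.113] [ 0.1  0.5 -0.9]
0 [ 0.2908 -0.3602  0.038 ]
0.06 [ 0.3173 -0.4136  0.045 ]
0.12 [ 0.3438 -0.4669  0.0521]
[0.032 0.036] down10 [ 8.89 -0.04  4.58]
```

>>> {"op": "drive_tool", "data": {
  "deltas": [
    [0,8.9,0,4.6,0,0,0],
    [0,7.1,0,3.7,0,0,0],
    [0,0,0,0,0,0,0]
  ]
}}

```text
time: 21.75
ee_pos: [0.3197, -0.421, 0.029]
tcp_rot: [3.132, 1.098, -1.115]
ft_force: [0.0, 1.1, -0.2]
grip_width: 0.0273
gripper_force: 30.0
```

>>> {"op": "drive_tool", "data": {
  "deltas": [
    [0,1.8,0,0.9,0,0,0],
    [0,1.8,0,0.9,0,0,0],
    [0,0,0,0,0,0,0]
  ]
}}

```text
time: 22.05
ee_pos: [0.3202, -0.4216, 0.0264]
tcp_rot: [3.132, 1.097, -1.113]
ft_force: [1.3, -1.2, 4.6]
grip_width: 0.0278
gripper_force: 30.0
```

>>> {"op": "drive_tool", "data": {
  "deltas": [
    [0,1.8,0,0.9,0,0,0],
    [0,0,0,0,0,0,0]
  ]
}}

```text
time: 22.25
ee_pos: [0.3201, -0.4219, 0.0246]
tcp_rot: [3.132, 1.096, -1.113]
ft_force: [1.6, -1.7, 5.7]
grip_width: 0.0275
gripper_force: 30.0
```

```bash
python3 ck.py
```

```text
[-0.773  0.994  0.315 -0.315 -1.947  1.292] [ 0.3201 -0.4219  0.0246] [ 3.132  1.096 -1.113] [ 1.6 -1.7  5.7]
0 [ 0.2903 -0.3604  0.0144]
0.06 [ 0.3169 -0.4138  0.0214]
0.12 [ 0.3435 -0.4671  0.0284]
[0.0084 0.0123] down10 [ 8.9  -0.04  4.57]
```

>>> {"op": "drive_tool", "data": {
  "deltas": [
    [0,1.3,0,0.7,0,0,0],
    [0,1.3,0,0.7,0,0,0],
    [0,0,0,0,0,0,0]
  ]
}}

```text
time: 22.55
ee_pos: [0.3201, -0.422, 0.0217]
tcp_rot: [3.132, 1.096, -1.113]
ft_force: [1.9, -3.2, 6.7]
grip_width: 0.0274
gripper_force: 30.0
```

>>> {"op": "drive_tool", "data": {
  "deltas": [
    [0,0.9,0,0.5,0,0,0],
    [0,0.9,0,0.5,0,0,0],
    [0,0,0,0,0,0,0]
  ]
}}

```text
time: 22.85
ee_pos: [0.32, -0.4221, 0.0206]
tcp_rot: [3.132, 1.096, -1.113]
ft_force: [3.3, -4.1, 10.4]
grip_width: 0.0274
gripper_force: 30.0
```

```bash
python3 ck.py
```

```text
[-0.773  0.999  0.315 -0.314 -1.943  1.294] [ 0.32   -0.4221  0.0206] [ 3.132  1.096 -1.113] [ 3.3 -4.1 10.4]
0 [ 0.2902 -0.3607  0.0105]
0.06 [ 0.3168 -0.414   0.0174]
0.12 [ 0.3434 -0.4674  0.0244]
[0.0044 0.0083] down10 [ 8.89 -0.04  4.57]
```

>>> {"op": "drive_tool", "data": {
  "deltas": [
    [0.4,0,0,0,0,0,0],
    [0.45,0,0,0,0,0,0],
    [0.5,0,0,0,0,0,0],
    [0.5,0,0,0,0,0,0]
  ]
}}

```text
time: 23.25
ee_pos: [0.3199, -0.4212, 0.0182]
tcp_rot: [3.132, 1.097, -1.115]
ft_force: [-0.1, 0.2, 0.2]
grip_width: 0.0433
gripper_force: 0.0
```

>>> {"op": "drive_tool", "data": {
  "deltas": [
    [0.5,-4,0,-15,0,0,0],
    [0.5,-4,0,-20,0,0,0],
    [0.5,-10,0,-30,0,0,0],
    [0.5,-20,0,-30,0,0,0],
    [0.5,-20,0,-30,0,0,0]
  ]
}}

```text
time: 23.75
ee_pos: [0.3584, -0.4972, 0.1277]
tcp_rot: [3.131, 1.098, -1.115]
ft_force: [0.6, -0.6, -0.4]
grip_width: 0.0435
gripper_force: 0.0
```

>>> {"op": "drive_tool", "data": {
  "deltas": [
    [0.5,-20,0,-20,0,0.14,0],
    [0.5,-15,0,-10,0,0.14,0],
    [0.5,0,0,-10,0,0.14,0],
    [0.5,0,0,-10,0,0.14,0],
    [0.5,0,0,0,0,0.14,0]
  ]
}}

```text
time: 24.25
ee_pos: [0.3692, -0.5177, 0.1885]
tcp_rot: [3.138, 0.388, -1.107]
ft_force: [-0.2, 0.0, 0.5]
grip_width: 0.0436
gripper_force: 0.0
```

>>> {"op": "drive_tool", "data": {
  "deltas": [
    [0.5,0,0,0,0,0.14,0],
    [0.5,0,0,0,0,0.14,0],
    [0.5,0,0,0,0,0.11,0],
    [0.5,0,0,0,0,0,0]
  ]
}}

```text
time: 24.65
ee_pos: [0.3665, -0.5134, 0.1878]
tcp_rot: [3.138, 0.004, -1.104]
ft_force: [0.5, -0.4, 1.3]
grip_width: 0.0438
gripper_force: 0.0
```

```bash
cat > find.py <<'E'
from tb import *
def fish(f):
    d=f["depth"];vv,u=np.mgrid[:384,:512];x=u-f["cx"];y=vv-f["cy"];r=np.hypot(x,y)+1e-9;t=np.tan(r/f["f"])
    return np.stack([x/r*t*d,-y/r*t*d,-d],-1)@f["T"][:3,:3].T+f["T"][:3,3]
def lying(P,f,c=(.317,-.414)):
    m=(f["depth"]>0)&(np.hypot(P[...,0]-c[0],P[...,1]-c[1])<.09)&(P[...,2]>.009)&(P[...,2]<.06)
    L=cv2.connectedComponentsWithStats(m.astype(np.uint8));k=1+np.argmax(L[2][1:,4]);q=P[L[1]==k]
    r=cv2.minAreaRect(q[:,:2].astype(np.float32)*1000);b=cv2.boxPoints(r);e=max((b[1]-b[0],b[2]-b[1]),key=np.linalg.norm)
    print(len(q),"rect",np.round(r[0],1),np.round(r[1],1),"axis deg",np.degrees(np.arctan2(e[1],e[0])).round(1),"zmax",q[:,2].max())
    w=e/np.linalg.norm(e);s=(q[:,:2]-np.array(r[0])/1e3)@w
    for lo in(-.06,-.03,0,.03):
        t=q[(s>lo)&(s<lo+.03)];print(lo,np.percentile(t[:,2],95).round(4))
E
python3 - <<'E'
from find import *
f=grab("top");lying(cloud(f),f)
s=arm.read_state();print(s["ee_pos"],s["tcp_rot"],s["joint_positions"].round(2))
g=grab("wrist");lying(fish(g),g)
E
```

```text
642 rect [ 309.7 -416.7] [ 36.7 121.9] axis deg -63.6 zmax 0.03521764041556841
-0.06 0.0331
-0.03 0.0313
0 0.0315
0.03 0.033
[ 0.36735549 -0.51438523  0.18793763] [ 3.13765986  0.00614901 -1.10444807] [-0.64  0.33 -0.16  0.   -1.09  1.11]
999 rect [ 327.3 -451.9] [35.7 43.5] axis deg -64.7 zmax 0.03360229858362551Traceback (most recent call last):
  File "<stdin>", line 4, in <module>
  File "find.py", line 12, in lying
    t=q[(s>lo)&(s<lo+.03)];print(lo,np.percentile(t[:,2],95).round(4))
                                    ~~~~~~~~~~~~~^^^^^^^^^^^
    return _quantile_unchecked(
        a, q, axis, out, overwrite_input, method, keepdims, weights)
    return _ureduce(a,
                    func=_quantile_ureduce_func,
    ...<5 lines>...
                    overwrite_input=overwrite_input,
                    method=method)
    r = func(a, **kwargs)
    result = _quantile(arr,
                       quantiles=q,
    ...<2 lines>...
                       out=out,
                       weights=wgt)
    slices_having_nans = np.isnan(arr[-1, ...])
                                  ~~~^^^^^^^^^
IndexError: index -1 is out of bounds for axis 0 with size 0
```

The tube lies flat, centred at (0.310, −0.417) with its axis at −63.6°. I'll go over it, check, and retake it at the middle.

```bash
python3 - <<'E'
from h import *
plan([((.310,-.417,.09),(np.pi,0,-1.110)),((.310,-.417,.021),(np.pi,0,-1.11),25)],.6)
E
```

```text
goal [ 0.31  -0.417  0.09 ] n 4
[0.6, -28.4, 1.8, 24.6, 0.001, 0.002, 0.001]
[0.6, -28.4, 1.9, 24.6, 0.001, 0.002, 0.001]
[0.6, -28.4, 1.9, 24.5, 0.001, 0.002, 0.001]
[0.6, -28.5, 2.1, 24.5, 0.001, 0.002, 0.001]
goal [ 0.31  -0.417  0.021] n 3
[0.6, 0.0, 0.0, 23.0, 0.0, 0.0, 0.0]
[0.6, 0.0, 0.0, 23.0, 0.0, 0.0, 0.0]
[0.6, -0.1, -0.1, 23.0, 0.0, 0.0, 0.0]
```

>>> {"op": "drive_tool", "data": {
  "deltas": [
    [0.65,-28.4,1.9,24.6,0,0.002,0.001],
    [0.65,-28.4,1.9,24.6,0,0.002,0.001],
    [0.65,-28.4,1.9,24.6,0,0.002,0.001],
    [0.65,-28.4,1.9,24.6,0,0.002,0.001],
    [0.65,0,0,0,0,0,0]
  ]
}}

```text
time: 25.25
ee_pos: [0.3066, -0.4144, 0.0852]
tcp_rot: [3.134, 0.007, -1.111]
ft_force: [0.3, -0.5, -0.9]
grip_width: 0.0572
gripper_force: 0.0
```

```bash
python3 - <<'E'
from find import *
s=arm.read_state();print(s["ee_pos"],s["tcp_rot"],s["joint_positions"].round(2))
g=grab("wrist");P=fish(g);save("w4.png",g["image"],1.2)
R=Ro.from_euler("xyz",s["tcp_rot"]);m=(g["depth"]>0)&(np.hypot(P[...,0]-.31,P[...,1]+.417)<.1)&(P[...,2]>.022)&(P[...,2]<.036)
q=R.inv().apply(P[m]-s["ee_pos"])*1e3;print(len(q),q.min(0),q.max(0))
for a in range(-70,80,15):
    t=q[(q[:,0]>=a)&(q[:,0]<a+15)]
    if len(t)>3:print(a,len(t),np.percentile(t[:,1],[3,50,97]).round(1),t[:,2].min().round(1))
E
```

```text
[ 0.306627   -0.4144227   0.08519199] [ 3.13396643  0.00747451 -1.11137011] [-0.55  0.27 -0.53  0.   -0.78  1.01]
4853 [-56.08719541 -17.59546124  50.98555601] [64.67507552 13.28751083 63.49207274]
-70 19 [-9.7 -1.5  7. ] 53.4
-55 5 [-4.5  1.6  6.8] 52.3
-40 334 [-13.7  -1.4  10.1] 54.1
-25 616 [-13.4  -2.    9.9] 54.2
-10 663 [-13.7  -2.    9.7] 53.2
5 697 [-13.4  -1.9  10.1] 53.7
20 754 [-13.7  -1.8  10. ] 53.3
35 783 [-13.6  -1.8   9.8] 53.4
50 982 [-16.   -1.7  11.8] 51.0
```

View pics/w4.png

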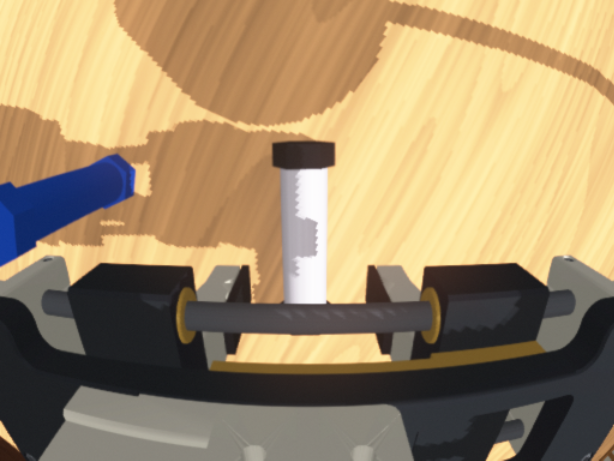

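The tube is centred between the fingers along (305,230), its cap at (303,153), and parallel to the tool. It needs a 4 mm shift to its middle. I'll go down and grip.

>>> {"op": "drive_tool", "data": {
  "deltas": [
    [0.65,4.3,-1.9,0,0,0,0],
    [0.65,0,0,22,0,0,0],
    [0.65,0,0,22,0,0,0],
    [0.65,0,0,14,0,0,0],
    [0.65,0,0,5,0,0,0]
  ]
}}

```text
time: 25.8
ee_pos: [0.3146, -0.4221, 0.0247]
tcp_rot: [3.137, -0.0, -1.11]
ft_force: [-0.6, 0.0, -0.8]
grip_width: 0.0566
gripper_force: 0.0
```

>>> {"op": "drive_tool", "data": {
  "deltas": [
    [0.3,0,0,0,0,0,0],
    [0,0,0,0,0,0,0],
    [0,0,0,0,0,0,0],
    [0,0,0,0,0,0,0],
    [0,0,0,0,0,0,0]
  ]
}}

```text
time: 26.3
ee_pos: [0.314, -0.4213, 0.0265]
tcp_rot: [3.138, -0.002, -1.109]
ft_force: [0.7, -0.2, 3.3]
grip_width: 0.0274
gripper_force: 30.0
```

>>> {"op": "drive_tool", "data": {
  "deltas": [
    [0,0,0,0,0,0,0],
    [0,0,0,0,0,0,0]
  ]
}}

```text
time: 26.5
ee_pos: [0.314, -0.4213, 0.0265]
tcp_rot: [3.138, -0.002, -1.109]
ft_force: [-1.1, 0.5, 5.9]
grip_width: 0.0274
gripper_force: 30.0
```

```bash
python3 - <<'E'
from h import *
s=arm.read_state()
e=plan([(s["ee_pos"]+[0,0,.2],(np.pi,0,-1.109),45),((.5999,.1518,.2),(np.pi,0,-.2419),45)],0)
print(s["joint_positions"].round(2))
E
```

```text
goal [ 0.314 -0.421  0.227] n 5
[0, 0.1, 0.2, -40.0, 0.001, 0.0, 0.0]
[0, 0.1, 0.1, -40.0, 0.001, 0.0, 0.0]
[0, 0.1, 0.1, -40.0, 0.001, 0.0, 0.0]
[0, 0.1, 0.0, -40.0, 0.001, 0.0, 0.0]
[0, 0.1, 0.0, -40.0, 0.001, 0.0, 0.0]
goal [0.6   0.152 0.2  ] n 15
[0, -25.7, -34.1, 1.7, 0.0, 0.0, -0.058]
[0, -23.7, -35.5, 1.7, 0.0, 0.0, -0.058]
[0, -21.6, -36.8, 1.7, 0.0, 0.0, -0.058]
[0, -19.4, -38.0, 1.8, 0.0, 0.0, -0.058]
[0, -17.2, -39.1, 1.7, 0.0, 0.0, -0.058]
[0, -14.9, -40.0, 1.8, 0.0, 0.0, -0.058]
[0, -12.6, -40.8, 1.7, 0.0, 0.0, -0.058]
[0, -10.2, -41.5, 1.8, 0.0, 0.0, -0.058]
[0, -7.8, -42.0, 1.7, 0.0, 0.0, -0.058]
[0, -5.3, -42.4, 1.8, 0.0, 0.0, -0.058]
[0, -2.9, -42.6, 1.7, 0.0, 0.0, -0.058]
[0, -0.4, -42.7, 1.8, 0.0, 0.0, -0.058]
[0, 2.1, -42.6, 1.7, 0.0, 0.0, -0.058]
[0, 4.6, -42.5, 1.8, 0.0, 0.0, -0.058]
[0, 7.0, -42.1, 1.7, 0.0, 0.0, -0.058]
[-0.55  0.36 -0.58  0.01 -0.63  1.01]
```

>>> {"op": "drive_tool", "data": {
  "deltas": [
    [0,0,0,-20,0,0,0],
    [0,0,0,-40,0,0,0],
    [0,0,0,-45,0,0,0],
    [0,0,0,-45,0,0,0],
    [0,0,0,-40,0,0,0]
  ]
}}

```text
time: 27.0
ee_pos: [0.3141, -0.4201, 0.218]
tcp_rot: [3.138, -0.002, -1.11]
ft_force: [1.2, -1.4, -1.7]
grip_width: 0.0274
gripper_force: 30.0
```

>>> {"op": "drive_tool", "data": {
  "deltas": [
    [0,-25.7,-34.1,0,0,0,-0.058],
    [0,-23.7,-35.5,0,0,0,-0.058],
    [0,-21.6,-36.8,0,0,0,-0.058],
    [0,-19.4,-38,0,0,0,-0.058],
    [0,-17.2,-39.1,0,0,0,-0.058]
  ]
}}

```text
time: 27.5
ee_pos: [0.4098, -0.2277, 0.2149]
tcp_rot: [3.138, 0.0, -0.818]
ft_force: [1.6, -0.7, -0.8]
grip_width: 0.0267
gripper_force: 30.0
```

>>> {"op": "drive_tool", "data": {
  "deltas": [
    [0,-14.9,-40,0,0,0,-0.058],
    [0,-12.6,-40.8,0,0,0,-0.058],
    [0,-10.2,-41.5,0,0,0,-0.058],
    [0,-7.8,-42,0,0,0,-0.058],
    [0,-5.3,-42.4,0,0,0,-0.058]
  ]
}}

```text
time: 28.0
ee_pos: [0.5051, -0.0365, 0.2139]
tcp_rot: [3.138, 0.002, -0.527]
ft_force: [1.2, 0.3, -0.8]
grip_width: 0.0274
gripper_force: 30.0
```

>>> {"op": "drive_tool", "data": {
  "deltas": [
    [0,-2.9,-42.6,0,0,0,-0.058],
    [0,-0.4,-42.7,0,0,0,-0.058],
    [0,2.1,-42.6,0,0,0,-0.058],
    [0,4.6,-42.5,0,0,0,-0.058],
    [0,7,-42.1,0,0,0,-0.058]
  ]
}}

```text
time: 28.5
ee_pos: [0.6004, 0.1544, 0.2127]
tcp_rot: [3.138, 0.003, -0.237]
ft_force: [1.0, -0.6, -0.7]
grip_width: 0.0274
gripper_force: 30.0
```

>>> {"op": "drive_tool", "data": {
  "deltas": [
    [0,0,0,0,0,0,0],
    [0,0,0,0,0,0,0]
  ]
}}

```text
time: 28.7
ee_pos: [0.5999, 0.1536, 0.2119]
tcp_rot: [3.137, 0.004, -0.239]
ft_force: [-0.4, -0.8, -1.5]
grip_width: 0.0272
gripper_force: 30.0
```

```bash
python3 - <<'E'
from lid import *
from find import fish
from h import plan
b=grab("side");lid(b)
f=grab("wrist");P=fish(f);L=np.concatenate([(P[...,:2]-C)@np.array([cx,cy]).T,P[...,2:]],-1)
print("grip local",(g[:2]-C)@cx,(g[:2]-C)@cy)
m=(f["depth"]>0)&(abs(L[...,2]-(g[2]-.01))<.03)&(abs(L[...,0])<.09)&(abs(L[...,1])<.03)&(L[...,0]<-.025)
q=L[m]
for a in np.arange(-.07,-.02,.01):
    t=q[(q[:,0]>=a)&(q[:,0]<a+.01)]
    if len(t)>5:print(a.round(3),len(t),np.percentile(t[:,1],[3,50,97]).round(4),np.percentile(t[:,2],[2,98]).round(4))
# cradles / case rim seen by wrist camera
m=(f["depth"]>0)&(L[...,2]>.052)&(L[...,2]<.066)&(abs(L[...,1])<.09)&(L[...,0]>-.1)&(L[...,0]<-.05)
q=L[m];print("rim n",len(q),np.percentile(q[:,0],[2,98]).round(4),np.percentile(q[:,1],[1,99]).round(4))
plan([((*C,.09),(np.pi,0,-.2419),35)],0)
E
```

```text
[0.59987677 0.15362069 0.21192291] [ 3.13673072  0.00416876 -0.23860784] [-0.4 -0.8 -1.5]
n 554 lid angle pct [ -1.2 107.6 108.8 109.4 110.4]
at max z [[0.142, 0.058, 0.227], [0.144, 0.052, 0.226], [0.143, 0.05, 0.226]]
grip local -0.00045869594016899925 0.0017621111082889603
-0.05 10 [-0.0134 -0.0121  0.014 ] [0.2031 0.2081]
-0.04 402 [-0.0124  0.0005  0.0136] [0.2052 0.2163]
-0.03 311 [-0.012   0.0011  0.0135] [0.2049 0.2162]
rim n 6 [-0.0522 -0.0501] [-0.0726  0.0669]
goal [0.6   0.152 0.09 ] n 4
[0, 0.2, -0.1, 30.7, 0.001, 0.001, 0.0]
[0, 0.2, 0.0, 30.7, 0.001, 0.001, 0.0]
[0, 0.1, 0.0, 30.6, 0.001, 0.001, 0.0]
[0, 0.1, 0.1, 30.7, 0.001, 0.001, 0.0]
```

>>> {"op": "drive_tool", "data": {
  "deltas": [
    [0,0.5,1.2,30,0.004,0.003,0],
    [0,0,0,35,0,0,0],
    [0,0,0,35,0,0,0],
    [0,0,0,25,0,0,0],
    [0,0,0,15,0,0,0]
  ]
}}

```text
time: 29.3
ee_pos: [0.599, 0.1495, 0.0712]
tcp_rot: [3.14, 0.002, -0.242]
ft_force: [0.3, -0.2, -0.5]
grip_width: 0.027
gripper_force: 30.0
```

>>> {"op": "drive_tool", "data": {
  "deltas": [
    [0,0,0,8,0,0,0],
    [0,0,0,3,0,0,0],
    [0,0,0,0,0,0,0]
  ]
}}

```text
time: 29.6
ee_pos: [0.6007, 0.151, 0.0626]
tcp_rot: [-3.141, -0.001, -0.24]
ft_force: [-0.2, -0.6, -1.2]
grip_width: 0.027
gripper_force: 30.0
```

```bash
python3 - <<'E'
from lid import *
from find import fish
print("grip local",(g[:2]-C)@cx,(g[:2]-C)@cy)
f=grab("wrist");P=fish(f);L=np.concatenate([(P[...,:2]-C)@np.array([cx,cy]).T,P[...,2:]],-1)
m=(f["depth"]>0)&(abs(L[...,2]-(g[2]-.01))<.03)&(abs(L[...,0])<.075)&(abs(L[...,1])<.02)
q=L[m]
for a in np.arange(-.07,.07,.01):
    t=q[(q[:,0]>=a)&(q[:,0]<a+.01)]
    if len(t)>5:print(a.round(3),len(t),np.percentile(t[:,1],[3,50,97]).round(4),np.percentile(t[:,2],[2,98]).round(4))
E
```

```text
[0.60065454 0.15100924 0.06262872] [-3.14098679e+00 -1.01148669e-03 -2.40235411e-01] [-0.2 -0.6 -1.2]
grip local 0.0009219959343959576 -0.0005869849391663364
-0.04 326 [-0.0143 -0.001   0.0123] [0.0548 0.0663]
-0.03 617 [-0.0128 -0.0004  0.0115] [0.0562 0.0665]
-0.02 137 [-0.0093 -0.0009  0.0075] [0.0619 0.0666]
-0.01 125 [-0.0146 -0.0036  0.0131] [0.055  0.0799]
0.0 1325 [-0.0177 -0.0004  0.0169] [0.0496 0.0805]
0.01 1267 [-0.0191  0.0006  0.0193] [0.0525 0.0809]
0.02 1063 [-0.0178 -0.0004  0.0177] [0.0309 0.0667]
0.03 1096 [-0.0176 -0.0004  0.0177] [0.0305 0.0665]
0.04 1332 [-0.0173 -0.0004  0.0166] [0.0528 0.0691]
0.05 1211 [-0.017  -0.0004  0.0157] [0.0372 0.0689]
```

The tube is level and centred, with its axis at 52 mm, so 18.5 mm remain.

>>> {"op": "drive_tool", "data": {
  "deltas": [
    [0,0,0,6,0,0,0],
    [0,0,0,6,0,0,0],
    [0,0,0,3.5,0,0,0],
    [0,0,0,0,0,0,0]
  ]
}}

```text
time: 30.05
ee_pos: [0.6, 0.1511, 0.0459]
tcp_rot: [3.141, 0.0, -0.24]
ft_force: [-1.2, 0.1, -1.3]
grip_width: 0.0273
gripper_force: 30.0
```

>>> {"op": "drive_tool", "data": {
  "deltas": [
    [0,0,0,1,0,0,0],
    [0,0,0,1,0,0,0],
    [0,0,0,0,0,0,0]
  ]
}}

```text
time: 30.35
ee_pos: [0.6006, 0.1515, 0.0447]
tcp_rot: [-3.141, -0.001, -0.24]
ft_force: [0.6, -0.6, -1.6]
grip_width: 0.0274
gripper_force: 30.0
```

>>> {"op": "drive_tool", "data": {
  "deltas": [
    [0,0,0,0.6,0,0,0],
    [0,0,0,0.6,0,0,0],
    [0,0,0,0,0,0,0]
  ]
}}

```text
time: 30.65
ee_pos: [0.6008, 0.1516, 0.0444]
tcp_rot: [-3.141, -0.001, -0.239]
ft_force: [-2.3, 1.2, 6.6]
grip_width: 0.0273
gripper_force: 30.0
```

It is seated, with contact at the expected height. I'll release and withdraw.

>>> {"op": "drive_tool", "data": {
  "deltas": [
    [0.42,0,0,0,0,0,0],
    [0.42,0,0,0,0,0,0],
    [0.42,0,0,0,0,0,0],
    [0.42,0,0,-10,0,0,0],
    [0.42,0,0,-25,0,0,0]
  ]
}}

```text
time: 31.15
ee_pos: [0.599, 0.1505, 0.077]
tcp_rot: [3.139, 0.003, -0.24]
ft_force: [-0.3, -0.4, -0.3]
grip_width: 0.0371
gripper_force: 0.0
```

>>> {"op": "drive_tool", "data": {
  "deltas": [
    [0.42,0,0,-45,0,0,0],
    [0.42,0,0,-45,0,0,0],
    [0.42,0,0,-45,0,0,0],
    [0.42,-40,0,-20,0,0,0],
    [0.42,-45,0,0,0,0,0]
  ]
}}

```text
time: 31.65
ee_pos: [0.5192, 0.1722, 0.2374]
tcp_rot: [-3.137, -0.005, -0.241]
ft_force: [-1.2, 1.3, -0.7]
grip_width: 0.0368
gripper_force: 0.0
```

>>> {"op": "drive_tool", "data": {
  "deltas": [
    [0.42,-35,20,0,0,0,0],
    [0.42,-20,40,0,0,0,0],
    [0.42,0,45,0,0,0,0],
    [0.42,0,45,0,0,0,0],
    [0.42,0,0,0,0,0,0]
  ]
}}

```text
time: 32.15
ee_pos: [0.4267, 0.0354, 0.2342]
tcp_rot: [-3.141, -0.001, -0.242]
ft_force: [0.2, 0.2, 0.0]
grip_width: 0.0364
gripper_force: 0.0
```

```bash
python3 - <<'E'
from lid import *
b=grab("side");lid(b);a=grab("top")
save("fin.png",b["image"],1.5)
for f in(a,b):
    P=cloud(f);L=np.concatenate([(P[...,:2]-C)@np.array([cx,cy]).T,P[...,2:]],-1)
    m=(f["depth"]>0)&(abs(L[...,1])<.012)&(L[...,2]>.038)&(L[...,2]<.07)&(abs(L[...,0])<.078);q=L[m]
    for x in np.arange(-.07,.07,.02):
        t=q[(q[:,0]>=x)&(q[:,0]<x+.02)]
        if len(t)>5:print(x.round(2),len(t),np.percentile(t[:,2],95).round(4),np.median(t[:,1]).round(4))
E
```

```text
[0.42669753 0.03544757 0.23422318] [-3.14065638e+00 -1.06514871e-03 -2.42128107e-01] [0.2 0.2 0. ]
n 906 lid angle pct [ -0.9 108.4 109.1 109.7 110.7]
at max z [[0.144, -0.069, 0.226], [0.145, 0.059, 0.226], [0.141, -0.058, 0.226]]
-0.07 72 0.0505 0.0012
-0.05 53 0.0471 0.0034
-0.03 55 0.0473 0.0022
-0.01 58 0.0476 0.0039
0.01 52 0.0477 0.0032
0.03 59 0.0496 0.002
0.05 16 0.0507 0.002
```

View pics/fin.png

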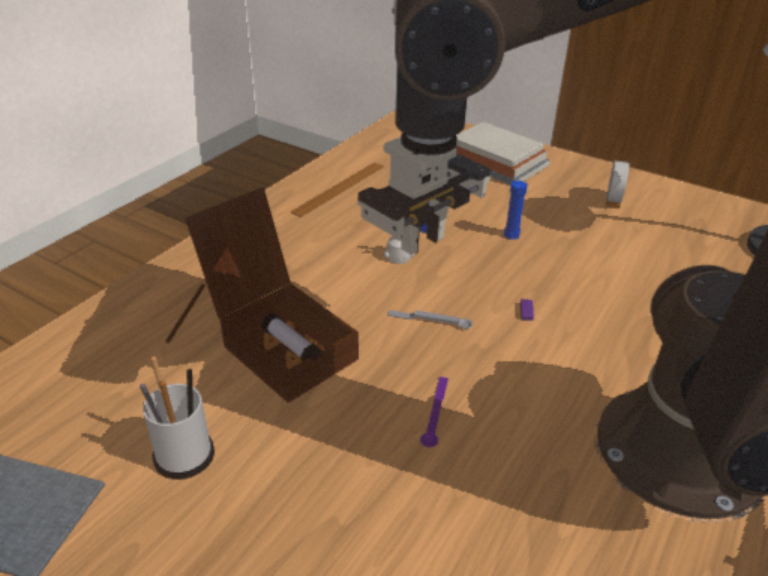

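The lid is open at about 109°, at (240,250). The tube lies level in the cradles at (290,337), its top at about 47.5 mm as expected. The bookmark is on the table at (430,320), and the rabbit, eraser and holder are in place. I'll hand it in.

```bash
python3 -c "
from cell import arm; print(arm.finish_job())"
```

```text
the job is handed in; nothing more can be done
None
```

The job is handed in at about 32 s of the 72 s allowed: the lid leans open at about 109°, the bookmark lies on the table outside the case, the tube rests level in the cradles, and the rabbit, eraser and pencil holder look unmoved in the last picture.

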